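# Line up the trains in the cassette tray and hang their tags on the ready board

## Robot

A 6-joint arm with a two-finger parallel gripper is mounted at the origin on the work surface. World frame = base frame: x ahead of the robot, y to its left, z up, the work surface at z = 0. Lengths are in mm, angles in rad, forces in N, time in s.
With the tool pointing down it reaches from about 350 to 875 mm from the base axis. Payload 4.2 kg.
Tool frame: the origin (TCP) lies midway between the tips of the shut fingers; the grasp point (between the pads) lies 19 mm behind it; z points along the fingers, y is the line along which they close (so a half turn about z gives the same grasp; the last joint's range is limited). The gripper opens to 85 mm and grips with 20 to 120 N. Pads are 22 mm wide; open, the fingers measure 114 mm over their backs; the gripper's body (76 mm by 85 mm) begins 54 mm behind the grasp point. The pads swing forward as they close: fully open they stand 13 mm farther back than shut.
Start: joints at [-0.919, 0.385, 0.008, 0, -1.194, -0.259], TCP at [239.249, -577.373, 231.312] pointing down, gripper open.
Joint ranges: [-3.14, 3.14], [-1.21, 2.06], [-1.07, 1.41], [-3.16, 2.05], [-2.99, -0.16], [-3.1, 3.1]. Speed limits (rad/s): [2.79, 2.79, 3.14, 3.14, 3.14, 3.14].

## Interface

Orientations are given as a unit quaternion [x, y, z, w].
In Python, from bench import * gives the robot as it stands.
- The arm moves only by the tool drive_tool, never from a script. Its argument "plan" is a list that holds one entry, the list of rows, each a list of 5 numbers: the closure, from -1 (fully open) to 1 (shut), then the shift along the world's x, y, z in mm, then the turn about the world's z in degrees. A call has 1 to 20 rows; each row shifts and turns the commanded pose from where the row before left it; what a row does not reach is not made up. A row lasts 1/12 s, in which the tool goes at most 41.7 mm and 7.16 degrees, less where a joint would pass 70% of its speed; a pose out of reach is approached as far as the arm can. A call is refused whole if a number of a shift passes 41.7 or a number of a turn 7.16, either way. A call with a gripper value outside its range is refused whole. The fingers move at their own pace and stop on an object; the grip force is fixed at half the most. Time passes only in rows, so rows that do not move let the fingers close. It gives the time, the measured TCP pose, the force, the opening and the grip force at its end, in the units of the state.
- read_state(): the state, without advancing time (a new reading comes with each control period).
- get_image(name): name is "scene" or "top" or "wrist"; returns (picture, depth): 420x560x3 uint8, red, green, blue; 420x560 float32, mm along the optical axis (not along the pixel's ray), 0 where there is no reading.
- camera_model(name): a dict with "fx", "fy", "cx", "cy" (pixels), "R" (3x3) and "t" (3): a world point X has camera coordinates R X + t; the wrist camera has in their place "mount" (4x4, takes a point from camera to tool coordinates, whose origin is the TCP and whose axes are the flange's). Camera axes: x right, y down, z forward; pixel columns grow to the right and rows downward; lengths in mm; the calibration is good to about 2 mm. A picture is of the moment at which its call begins: read the wrist's pose just before it. camera_model takes no time and is no camera call.
- job_done(): hands the job in; it is judged then, once.
The state is a dict: "clock": time; "joints": joint angles; "joint_vel": joint speeds; "joint_efforts": joint torques, N m; "position": TCP position; "ee_rot": TCP orientation; "contact_force": force on the tool from outside, world axes, zero at the start; "wrist_torque": the same for the moment, N m; "gripper_width": finger opening in mm; "grasp_force": force on a finger pad.
Only numpy, scipy, OpenCV 4.12 (cv2) and the standard library are available. Lean on these libraries where they do the work, as an engineer would, in place of code of your own. Each camera call takes 0.05 s, during which the arm holds its last target. There are 200 camera calls.

## Task

Set up the model railway's departures: slide the cassettes about in the tray, through the empty places and without lifting them out, until the red, yellow and blue trains each stand in the far row before the road of their colour, square to it and pushed right up to the deck. Only when all three are there, hang every train tag that lies on the table by its eye on the ready-board peg of the same colour. Leave the things standing about where they are.

Things in the scene. Friction and masses are not known exactly. Their poses are not given: they have to be found in the camera images.
- tray: Fixed tray: floor 4 mm thick, rim 8 mm thick, top at z 16 mm. Origin: on the table under the middle of the floor; x to the roads' end, y left. Floor 262 (x) x 206 mm (y) holds two rows of three cassette places, centred at x -65.5 (near row) and +65.5 (far row), y -68, 0, +68; no dividers: cassettes slide to any empty neighbour place. A deck (top z 16) from x 131 stops them.
- road_red: Fixed red road: a red 60 x 56 mm patch with a track stub on the tray's far deck, and a post 43 mm high at its far left. Origin: patch centre, on the deck (z 16), 160 mm beyond the tray's origin; x along the track, as the tray's. The far-row place before it is the red train's: touching the deck, its cassette's origin is at x -91, y 0 mm from here. Which road has which colour varies.
- road_yellow: Fixed yellow road: a yellow 60 x 56 mm patch with a track stub on the tray's far deck, and a post 43 mm high at its far left. Origin: patch centre, on the deck (z 16), 160 mm beyond the tray's origin; x along the track, as the tray's. The far-row place before it is the yellow train's: touching the deck, its cassette's origin is at x -91, y 0 mm from here. Which road has which colour varies.
- road_blue: Fixed blue road: a blue 60 x 56 mm patch with a track stub on the tray's far deck, and a post 43 mm high at its far left. Origin: patch centre, on the deck (z 16), 160 mm beyond the tray's origin; x along the track, as the tray's. The far-row place before it is the blue train's: touching the deck, its cassette's origin is at x -91, y 0 mm from here. Which road has which colour varies.
- train_red: Loose rigid cassette, 0.15-0.31 kg: board 124 (x) x 62 (y) x 12 mm with track and a red railcar (top 62 mm up). Origin: centre of the underside (z 4 mm); x along the track, away from its block. Hold the upright red buffer-stop block, 24 (x) x 20 (y) mm, centred at x -44 mm, from 12 to 46 mm above the underside: pinch across y. The wagon is 10 mm past it.
- train_yellow: Loose rigid cassette, 0.15-0.31 kg: board 124 (x) x 62 (y) x 12 mm with track and a yellow van (top 62 mm up). Origin: centre of the underside (z 4 mm); x along the track, away from its block. Hold the upright yellow buffer-stop block, 24 (x) x 20 (y) mm, centred at x -44 mm, from 12 to 46 mm above the underside: pinch across y. The wagon is 10 mm past it.
- train_blue: Loose rigid cassette, 0.15-0.31 kg: board 124 (x) x 62 (y) x 12 mm with track and a blue tank wagon (top 62 mm up). Origin: centre of the underside (z 4 mm); x along the track, away from its block. Hold the upright blue buffer-stop block, 24 (x) x 20 (y) mm, centred at x -44 mm, from 12 to 46 mm above the underside: pinch across y. The wagon is 10 mm past it.
- train_grey: Loose rigid cassette, 0.15-0.31 kg: board 124 (x) x 62 (y) x 12 mm with track and a grey flat wagon (top 62 mm up). It has no road. Origin: centre of the underside (z 4 mm); x along the track, away from its block. Hold the upright grey buffer-stop block, 24 (x) x 20 (y) mm, centred at x -44 mm, from 12 to 46 mm above the underside: pinch across y. The wagon is 10 mm past it.
- peg_red: Fixed red peg, 8 mm thick, round-ended, red disc at its root, on a fixed green panel (270 mm wide, face leaning back 70 deg from level, top at z 135 mm, facing the robot; pegs 88 mm apart). Origin: its root on the face, z 103 mm; x away from the robot, square to the panel, z up. It sticks out 32 mm along (-0.707, 0, 0.707). Which peg has which colour varies.
- peg_yellow: Fixed yellow peg, 8 mm thick, round-ended, yellow disc at its root, on a fixed green panel (270 mm wide, face leaning back 70 deg from level, top at z 135 mm, facing the robot; pegs 88 mm apart). Origin: its root on the face, z 103 mm; x away from the robot, square to the panel, z up. It sticks out 32 mm along (-0.707, 0, 0.707). Which peg has which colour varies.
- peg_blue: Fixed blue peg, 8 mm thick, round-ended, blue disc at its root, on a fixed green panel (270 mm wide, face leaning back 70 deg from level, top at z 135 mm, facing the robot; pegs 88 mm apart). Origin: its root on the face, z 103 mm; x away from the robot, square to the panel, z up. It sticks out 32 mm along (-0.707, 0, 0.707). Which peg has which colour varies.
- tag_red: Loose red tag, 28-56 g, a stiff plate 90 (x) x 40 (y) x 8 mm with a paper label, flat on the table; may be absent. Origin: centre of the underside; x along its length towards the eye, a square hole 22 x 22 mm centred 25 mm from the origin along x; 9 mm of plate on its other three sides.
- tag_red_eye (a point): Centre of the red tag's eye, at mid thickness.
- tag_yellow: Loose yellow tag, 28-56 g, a stiff plate 90 (x) x 40 (y) x 8 mm with a paper label, flat on the table; may be absent. Origin: centre of the underside; x along its length towards the eye, a square hole 22 x 22 mm centred 25 mm from the origin along x; 9 mm of plate on its other three sides.
- tag_yellow_eye (a point): Centre of the yellow tag's eye, at mid thickness.
- tag_blue: Loose blue tag, 28-56 g, a stiff plate 90 (x) x 40 (y) x 8 mm with a paper label, flat on the table; may be absent. Origin: centre of the underside; x along its length towards the eye, a square hole 22 x 22 mm centred 25 mm from the origin along x; 9 mm of plate on its other three sides.
- tag_blue_eye (a point): Centre of the blue tag's eye, at mid thickness.
- signal_box: Bystander: brick model signal box, 60 x 45 mm, loose on the table; leave it alone. Origin: centre of its underside.
- locomotive: Bystander: black and red model locomotive, 120 mm long, loose on the table; leave it alone. Origin: centre of its underside.
- fir_tree: Bystander: model fir tree, 112 mm tall, loose on the table; leave it alone. Origin: centre of its underside.
- glue: Bystander: glue bottle, 38 mm wide, 85 mm tall, loose on the table; leave it alone. Origin: centre of its underside.
- paint_jar: Bystander: paint jar, 40 mm wide, 45 mm tall, loose on the table; leave it alone. Origin: centre of its underside.
- screwdriver: Bystander: screwdriver, 150 mm long, loose on the table; leave it alone. Origin: centre of its underside.
Things that resemble listed ones, but are neither listed nor needed, are in the scene too. Leave any purple look-alike of the train_grey alone.

How it is judged:
By the outcome, as a careful person would: the job done as asked, in the order asked, and still so for the second after the job is handed in, with the robot touching nothing.
Of tag_red, tag_yellow, tag_blue only 2 to 3 are there at a start; the rules pass over those that are not, and their reading is None.
At some moment in a run one of train_red, train_yellow, train_blue, train_grey may be knocked a few centimetres aside while the robot is not near it.
Once in a run the grip may slacken for a moment while it holds something.
It also fails if it takes over 210 s, if anything falls off the work surface, if the arm or the gripper's body presses on something with over 40 N, if the wrist force passes 120 N, or if a joint passes its speed limit or range.

## Working session

There is one attempt and no reset: what is moved stays moved. The work goes in short steps, Python scripts to look and compute and a tool call to move; the robot and the scene stay as the last step left them, time stands still between calls to the robot, and variables do not carry over. Pictures are saved under pics/ and viewed, at most 14 in all, crops included, and the job is handed in when it is done.

Besides the shell and the picture viewer there is one more tool, called after ">>>" as a command line: name --argument value ..., lists and objects as JSON in quotes. drive_tool: Moves the arm, as the interface text tells. Its arguments: {"type":"object","properties":{"plan":{"type":"array"}},"required":["plan"]}

```bash
ls; mkdir -p pics; cat > h.py <<'E'
from bench import *
import numpy as np, cv2
from scipy.spatial.transform import Rotation as Ro
def save(n,im): cv2.imwrite('pics/'+n,cv2.cvtColor(im,cv2.COLOR_RGB2BGR))
def cam(name):
    m=camera_model(name)
    if name!='wrist': return m,np.array(m['R']),np.array(m['t'])
    s=read_state(); T=np.array(m['mount']); Rt=Ro.from_quat(s['ee_rot']).as_matrix()
    Rc=Rt@T[:3,:3]; c=Rt@T[:3,3]+np.array(s['position'])
    return m,Rc.T,-Rc.T@c
def ray(cm,uv,z):
    m,R,t=cm; uv=np.atleast_2d(np.array(uv,float))
    d=np.c_[(uv[:,0]-m['cx'])/m['fx'],(uv[:,1]-m['cy'])/m['fy'],np.ones(len(uv))]@R
    c=-R.T@t
    return c+d*((z-c[2])/d[:,2])[:,None]
def cloud(cm,dep):
    m,R,t=cm; v,u=np.mgrid[:dep.shape[0],:dep.shape[1]]
    p=np.stack([(u-m['cx'])/m['fx']*dep,(v-m['cy'])/m['fy']*dep,dep],-1)
    return (p-t)@R
def proj(cm,X):
    m,R,t=cm; p=np.atleast_2d(X)@R.T+t
    return np.c_[p[:,0]/p[:,2]*m['fx']+m['cx'],p[:,1]/p[:,2]*m['fy']+m['cy']]
E
python3 - <<'E'
from h import *
for n in('top','scene'):
    cm=cam(n); im,d=get_image(n); save(n+'0.png',im); np.savez(n+'0.npz',im=im,d=d)
    print(n,cm[0]['fx'],-cm[1].T@cm[2],cm[1][2])
print(read_state()['position'],camera_model('wrist'))
E
```

```text
pics
top 434.5003571300526 [ 413.47309193  -37.54974505 1065.01677184] [ 0.11676983  0.00181568 -0.99315734]
scene 415.2660739247791 [1303.60649835  -35.47222983  867.74009885] [-0.70745208  0.0163785  -0.70657151]
[ 239.03275139 -576.91538096  230.33197696] {'fx': 351.4325694740445, 'fy': 351.4325694740445, 'cx': 283.62616561777344, 'cy': 204.6103621026255, 'mount': array([[-1.40814708e-03, -9.56566652e-01, -2.91510303e-01,
         7.37772244e+01],
       [ 9.99998974e-01, -1.27010166e-03, -6.62785297e-04,
        -3.75996578e-01],
       [ 2.63750594e-04, -2.91510937e-01,  9.56567459e-01,
        -1.43603036e+02],
       [ 0.00000000e+00,  0.00000000e+00,  0.00000000e+00,
         1.00000000e+00]])}
```

View pics/top0.png

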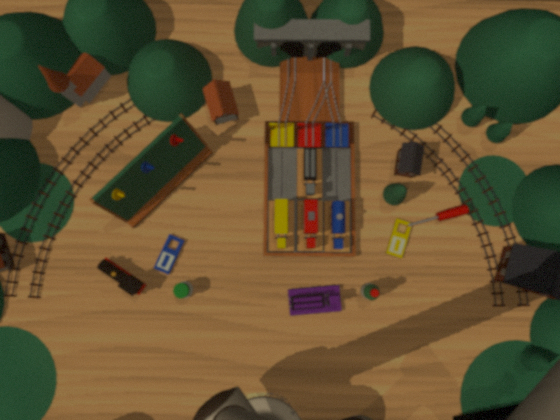

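View pics/scene0.png

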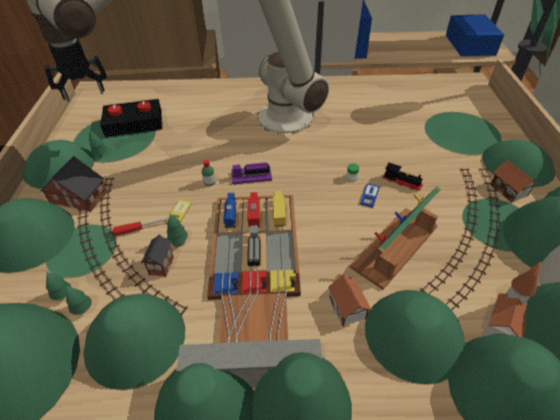

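The top view shows the tray with yellow (281,222), red (310,222) and blue (338,222) trains in the near row. Grey is at (310,170), in the far middle place. The roads yellow, red and blue are at (283,135), (310,135) and (337,135). The blue tag is at (170,253) and the yellow tag at (399,238). The pegs are yellow (117,195), blue (147,168) and red (175,141). The purple look-alike is at (314,300).

The scene view agrees and shows no red tag. My plan is Y forward, R left, G back then right, B forward before G goes right, then R right and forward.

```bash
cat > seg.py <<'E'
from h import *
RG=dict(yellow=((20,140,90),(35,255,255)),blue=((105,120,50),(125,255,255)),red=((0,170,80),(6,255,255)))
def comps(im,col,amin=25):
    hsv=cv2.cvtColor(im,cv2.COLOR_RGB2HSV); m=cv2.inRange(hsv,*RG[col])
    if col=='red': m|=cv2.inRange(hsv,(174,170,80),(180,255,255))
    n,l,s,c=cv2.connectedComponentsWithStats(m)
    return [(l==i) for i in range(1,n) if s[i,4]>=amin]
E
python3 - <<'E'
from seg import *
for n in('top','scene'):
    f=np.load(n+'0.npz'); P=cloud(cam(n),f['d'])
    for c in RG:
        for m in comps(f['im'],c):
            v,u=np.nonzero(m); p=P[m]
            print(n,c,m.sum(),(int(u.mean()),int(v.mean())),p.mean(0).round(),'z',np.percentile(p[:,2],[10,50,90]).round(),'x',np.percentile(p[:,0],[3,97]).round(),'y',np.percentile(p[:,1],[3,97]).round())
s=read_state();print(s['ee_rot'],Ro.from_quat(s['ee_rot']).as_matrix().round(3),s['gripper_width'])
f=np.load('top0.npz');save('tray_crop.png',cv2.resize(f['im'][100:270,240:420],None,fx=3.3,fy=3.3,interpolation=cv2.INTER_CUBIC))
E
```

```text
top yellow 577 (281, 134) [726. -31.  18.] z [14. 17. 20.] x [698. 756.] y [-59.  -3.]
top yellow 77 (117, 194) [555. 330. 113.] z [103. 113. 124.] x [547. 563.] y [312. 340.]
top yellow 537 (280, 216) [517. -34.  61.] z [55. 62. 64.] x [479. 557.] y [-50. -16.]
top yellow 451 (399, 235) [ 481. -322.    5.] z [-1.  6.  9.] x [432. 521.] y [-348. -293.]
top yellow 121 (281, 242) [458. -35.  40.] z [15. 48. 51.] x [445. 471.] y [-47. -24.]
top yellow 44 (396, 245) [ 458. -315.    8.] z [ 5.  8. 10.] x [446. 470.] y [-322. -310.]
top blue 133 (328, 135) [ 725. -147.   24.] z [14. 17. 56.] x [699. 743.] y [-154. -139.]
top blue 87 (336, 135) [ 726. -168.   16.] z [14. 17. 18.] x [701. 753.] y [-172. -163.]
top blue 130 (344, 135) [ 724. -186.   24.] z [14. 16. 19.] x [700. 752.] y [-194. -181.]
top blue 81 (146, 166) [615. 265. 124.] z [102. 112. 126.] x [610. 626.] y [250. 281.]
top blue 287 (337, 216) [ 520. -165.   58.] z [53. 59. 62.] x [486. 554.] y [-178. -155.]
top blue 118 (172, 245) [446. 229.   7.] z [5. 7. 9.] x [427. 468.] y [209. 248.]
top blue 63 (338, 243) [ 459. -168.   4
[... 2207 characters left out ...]
 394.]
scene red 279 (253, 209) [ 528. -102.   61.] z [48. 61. 64.] x [456. 562.] y [-116.  -89.]
scene red 210 (126, 228) [ 547. -448.   22.] z [15. 22. 27.] x [533. 560.] y [-480. -415.]
scene red 52 (381, 237) [676. 208. 106.] z [ 93. 114. 123.] x [593. 688.] y [192. 240.]
scene red 124 (261, 280) [738. -79.  34.] z [16. 18. 58.] x [699. 758.] y [-86. -68.]
scene red 144 (245, 282) [ 729. -120.   17.] z [16. 17. 19.] x [700. 756.] y [-128. -112.]
scene red 84 (253, 282) [ 729. -100.   17.] z [15. 17. 19.] x [702. 757.] y [-104.  -96.]
[-1.95074665e-01  9.80787899e-01  9.52882262e-04 -2.55338169e-04] [[-0.924 -0.383 -0.001]
 [-0.383  0.924  0.002]
 [ 0.     0.002 -1.   ]] 85.55083008288386
```

View pics/tray_crop.png

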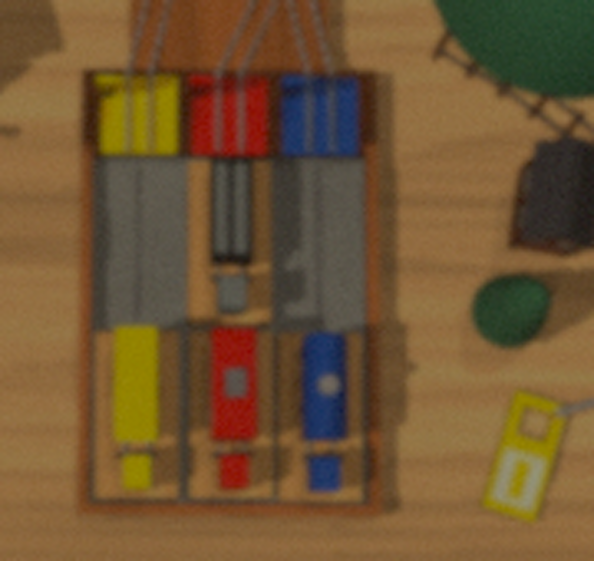

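The crop shows the far-middle grey cassette (block at (233,292)), with both far-side places empty (grey floor). Of the grey, flat-topped objects, only this one in the tray is train_grey; the purple one outside is the look-alike. The tray yaw is about 0 and its origin about (568,-99.5).

>>> drive_tool --plan '[[[0, 15.6, 34.1, -2.2, -1.6], [0, 15.6, 34.1, -2.2, -1.6], [0, 15.6, 34.1, -2.2, -1.6], [0, 15.6, 34.1, -2.2, -1.6], [0, 15.6, 34.1, -2.2, -1.6], [0, 15.6, 34.1, -2.2, -1.6], [0, 15.6, 34.1, -2.2, -1.6], [0, 15.6, 34.1, -2.2, -1.6], [0, 15.6, 34.1, -2.2, -1.6], [0, 15.6, 34.1, -2.2, -1.6], [0, 15.6, 34.1, -2.2, -1.6], [0, 15.6, 34.1, -2.2, -1.6], [0, 15.6, 34.1, -2.2, -1.6], [0, 15.6, 34.1, -2.2, -1.6], [0, 0, 0, 0, 0], [0, 0, 0, 0, 0]]]'

```text
clock: 1.43
position: [457.9, -98.3, 200.0]
ee_rot: [-0.003, 1.0, 0.0, -0.001]
contact_force: [0.6, -0.2, -0.6]
gripper_width: 42.8
grasp_force: 0.0
```

```bash
cat >> seg.py <<'E'
def grey(im,P,amin=25):
    hsv=cv2.cvtColor(im,cv2.COLOR_RGB2HSV)
    m=((hsv[...,1]<70)&(abs(P[...,2]-50)<5)).astype(np.uint8)
    n,l,s,c=cv2.connectedComponentsWithStats(m)
    return [(l==i) for i in range(1,n) if s[i,4]>=amin]
def blocks(im,d,cm):
    """tops of the blocks at z 50, centre by casting the mask's box onto that plane"""
    P=cloud(cm,d)
    for c in list(RG)+['grey']:
        for m in (comps(im,c) if c!='grey' else grey(im,P)):
            m2=m&(abs(P[...,2]-50)<5)
            n,l,s,_=cv2.connectedComponentsWithStats(m2.astype(np.uint8))
            for i in range(1,n):
                v,u=np.nonzero(l==i)
                q=ray(cm,np.c_[u,v],50.); lo,hi=np.percentile(q,2,axis=0),np.percentile(q,98,axis=0)
                if s[i,4]>25 and 12<hi[0]-lo[0]<32 and 10<hi[1]-lo[1]<28:
                    print(c,'block x,y',((lo+hi)/2)[:2].round(1),'size',(hi-lo)[:2].round(),'z',np.median(P[l==i][:,2]).round(1))
E
python3 - <<'E'
from seg import *
s=read_state();print(s['position'],Ro.from_quat(s['ee_rot']).as_matrix().round(3)[:2],s['gripper_width'])
cm=cam('wrist');im,d=get_image('wrist');save('w1.png',im);np.savez('w1.npz',im=im,d=d)
blocks(im,d,cm)
f=np.load('top0.npz');print('top');blocks(f['im'],f['d'],cam('top'))
P=cloud(cm,d)
for c in RG:
    for m in comps(im,c,200):
        p=P[m]
        if abs(np.median(p[:,2])-16)<4: print(c,m.sum(),np.median(p[:,2]),np.percentile(p[:,0],[2,98]).round(1),np.percentile(p[:,1],[2,98]).round(1))
E
```

```text
[457.94794953 -98.30159657 200.01285126] [[-1.    -0.006 -0.001]
 [-0.006  1.     0.   ]] 42.79160244109807
yellow block x,y [458.1 -34.8] size [24. 20.] z 50.9
blue block x,y [ 459.5 -168.4] size [22. 19.] z 51.0
red block x,y [ 459.7 -103.9] size [23. 18.] z 50.9
grey block x,y [ 587.7 -101.1] size [26. 18.] z 50.8
top
yellow block x,y [457.3 -36. ] size [21. 17.] z 49.1
blue block x,y [ 458.7 -167.7] size [19. 14.] z 49.2
red block x,y [ 458.6 -103.6] size [21. 16.] z 49.2
grey block x,y [ 586.1 -100.9] size [22. 14.] z 48.9
```

View pics/w1.png

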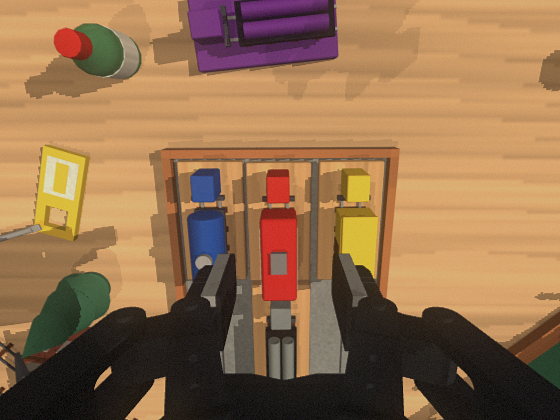

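The wrist view shows the yellow block at (355,185), red at (278,187) and blue at (206,186), with grey beneath the gripper. The screwdriver tip lies at the yellow tag's corner, (40,230). The two views agree on the blocks: tops at z≈50, yellow block at (458,-35).

>>> drive_tool --plan '[[[0, 0, 31.7, -10, 0], [0, 0, 31.7, -20, 0], [0, 0, 0, -35, 0], [0, 0, 0, -35, 0], [0, 0, 0, -35, 0], [0, 0, 0, -30, 0], [0, 0, 0, -12, 0], [0, 0, 0, 0, 0], [1, 0, 0, 0, 0], [1, 0, 0, 0, 0], [1, 0, 0, 0, 0], [1, 0, 0, 0, 0], [1, 0, 0, 0, 0]]]'

```text
clock: 2.57
position: [458.2, -36.7, 24.6]
ee_rot: [-0.001, 1.0, 0.0, 0.001]
contact_force: [0.2, -1.2, 3.4]
gripper_width: 19.2
grasp_force: 59.5
```

>>> drive_tool --plan '[[[1, 12, 1, 0, 0], [1, 18, 1, 0, 0], [1, 18, 1, 0, 0], [1, 18, 1, 0, 0], [1, 18, 0, 0, 0], [1, 18, 0, 0, 0], [1, 12, 0, 0, 0], [1, 8, 0, 0, 0], [1, 5, 0, 0, 0], [1, 3, 0, 0, 0], [1, 3, 0, 0, 0], [1, 3, 0, 0, 0], [1, 0, 0, 0, 0], [1, 0, 0, 0, 0]]]'

```text
clock: 3.73
position: [591.7, -33.1, 24.6]
ee_rot: [-0.001, 1.0, -0.0, -0.002]
contact_force: [-4.3, -0.5, 5.8]
gripper_width: 19.0
grasp_force: 59.9
```

>>> drive_tool --plan '[[[1, 2, 1, 0, 0], [1, 2, 1, 0, 0], [1, 0, 0, 0, 0], [1, 0, 0, 0, 0]]]'

```text
clock: 4.07
position: [591.8, -32.9, 24.5]
ee_rot: [-0.0, 1.0, -0.001, -0.006]
contact_force: [-11.9, -4.8, 12.9]
gripper_width: 18.8
grasp_force: 60.9
```

>>> drive_tool --plan '[[[1, -6, 1, 0, 0], [1, -2, 0, 0, 0], [1, 3, 0, 0, 0], [1, 3, 0, 0, 0], [1, 2, 0, 0, 0], [1, 0, 0, 0, 0]]]'

```text
clock: 4.57
position: [591.8, -29.9, 24.5]
ee_rot: [-0.001, 1.0, -0.001, -0.007]
contact_force: [-15.9, 2.2, 19.0]
gripper_width: 18.9
grasp_force: 61.6
```

>>> drive_tool --plan '[[[1, -3, 0, 0, 0], [0, 0, 0, 0, 0], [0, 0, 0, 0, 0], [0, 0, 0, 0, 0], [0, 0, 0, 25, 0], [0, 0, 0, 35, 0], [0, -38, -10, 10, 0], [0, -38, -20, 0, 0], [0, -38, -20, 0, 0], [0, -20, -20, 0, 0], [0, 0, 0, 0, 0], [0, 0, 0, 0, 0]]]'

```text
clock: 5.57
position: [462.7, -99.0, 93.9]
ee_rot: [-0.0, 1.0, 0.0, 0.001]
contact_force: [0.5, 0.1, 0.8]
gripper_width: 42.6
grasp_force: 0.0
```

```bash
python3 - <<'E'
from seg import *
print(read_state()['position'])
for n in('top','scene','wrist'):
    print(n);cm=cam(n);im,d=get_image(n);blocks(im,d,cm)
    if n=='top':save('t2.png',im)
    P=cloud(cm,d)
    for c in RG:
        M=np.zeros(d.shape,bool)
        for m in comps(im,c,20): M|=m
        M&=(P[...,0]>690)&(P[...,0]<765)&(abs(P[...,2]-16)<5)
        v,u=np.nonzero(M)
        if len(u)>50:
            q=ray(cm,np.c_[u,v],16.);r=cv2.minAreaRect(q[:,:2].astype(np.float32));print(' road',c,np.round(r[0],1),np.round(r[1]),round(r[2],1))
E
```

```text
[462.68873987 -99.00222219  93.91204755]
top
yellow block x,y [589.6 -31.1] size [22. 17.] z 49.0
grey block x,y [707.5 619.1] size [25. 18.] z 50.1
grey block x,y [ 586.2 -101.7] size [22. 16.] z 49.3
 road yellow [725.2 -30.8] [66. 62.] 1.1
 road blue [ 727.6 -167.3] [56. 52.] 0.4
 road red [726.7 -99. ] [61. 60.] 0.5
scene
yellow block x,y [592.1 -30. ] size [18. 14.] z 50.0
blue block x,y [ 462.6 -168.1] size [18. 15.] z 50.4
red block x,y [ 460.3 -103.9] size [17. 15.] z 50.9
grey block x,y [ 589.3 -100.7] size [25. 19.] z 49.7
 road yellow [726.  -29.6] [62. 61.] 87.9
 road blue [ 726.9 -167.6] [58. 55.] 1.7
 road red [726.3 -99.7] [59. 60.] 87.9
wrist
blue block x,y [ 459.7 -167.6] size [23. 20.] z 50.9
red block x,y [ 459.6 -103.6] size [24. 19.] z 50.9
```

>>> drive_tool --plan '[[[0, -3, -4.7, -15, 0], [0, 0, 0, -30, 0], [0, 0, 0, -20, 0], [0, 0, 0, -5, 0], [0, 0, 0, 0, 0], [1, 0, 0, 0, 0], [1, 0, 0, 0, 0], [1, 0, 0, 0, 0], [1, 0, 0, 0, 0], [1, -1, 4, 0, 0], [1, -1, 12, 0, 0], [1, 0, 14, 0, 0], [1, 0, 14, 0, 0], [1, 0, 12, 0, 0], [1, 0, 9, 0, 0], [1, 0, 5, 0, 0], [1, 0, 2, 0, 0], [1, 0, 0, 0, 0], [1, 0, 0, 0, 0]]]'

```text
clock: 7.3
position: [458.5, -30.6, 24.6]
ee_rot: [-0.001, 1.0, 0.0, 0.001]
contact_force: [-1.6, 0.3, 6.1]
gripper_width: 19.1
grasp_force: 59.8
```

>>> drive_tool --plan '[[[0, 0, 0, 0, 0], [0, 0, 0, 0, 0], [0, 0, 0, 0, 0], [0, 0, 0, 30, 0], [0, 0, 0, 38, 0], [0, 32, -17.5, 2, 0], [0, 32, -17.5, 0, 0], [0, 32, -17.5, 0, 0], [0, 33, -17.5, 0, 0], [0, 0, 0, 0, 0], [0, 0, 0, -25, 0], [0, 0, 0, -30, 0], [0, 0, 0, -15, 0], [0, 0, 0, 0, 0], [1, 0, 0, 0, 0], [1, 0, 0, 0, 0], [1, 0, 0, 0, 0], [1, 0, 0, 0, 0]]]'

```text
clock: 8.8
position: [587.4, -100.9, 24.6]
ee_rot: [-0.001, 1.0, 0.0, 0.001]
contact_force: [-1.4, 1.6, -1.0]
gripper_width: 19.1
grasp_force: 60.6
```

>>> drive_tool --plan '[[[1, -6, 0, 0, 0], [1, -14, 0.5, 0, 0], [1, -18, 0.5, 0, 0], [1, -18, 0, 0, 0], [1, -18, 0, 0, 0], [1, -18, 0, 0, 0], [1, -16, 0, 0, 0], [1, -11, 0, 0, 0], [1, -7, 0, 0, 0], [1, -4, 0, 0, 0], [1, 0, 0, 0, 0], [1, 0, 0, 0, 0], [0, 0, 0, 0, 0], [0, 0, 0, 0, 0], [0, 0, 0, 0, 0], [0, 0, 0, 30, 0], [0, 0, 0, 38, 0], [0, 1, -34, 2, 0], [0, 1, -34, 0, 0], [0, 0, 0, 0, 0]]]'

```text
clock: 10.47
position: [459.6, -171.4, 94.2]
ee_rot: [0.001, 1.0, -0.0, 0.001]
contact_force: [0.4, 0.5, -0.0]
gripper_width: 42.9
grasp_force: 0.0
```

```bash
python3 - <<'E'
from seg import *
print(read_state()['position'])
for n in('scene','wrist'):
    print(n);cm=cam(n);im,d=get_image(n);blocks(im,d,cm)
E
```

```text
[ 459.60309402 -171.3925881    94.18101222]
scene
yellow block x,y [590.5 -30.4] size [21. 18.] z 50.1
blue block x,y [ 460.5 -168.1] size [22. 15.] z 50.0
blue block x,y [ 549.5 -165.7] size [23. 25.] z 51.0
red block x,y [457. -32.] size [20. 16.] z 50.0
grey block x,y [460.4 -99.2] size [25. 17.] z 49.9
wrist
blue block x,y [ 459.7 -168.4] size [23. 18.] z 51.0
red block x,y [456.6 -32.7] size [24. 22.] z 50.7
grey block x,y [ 457.5 -101.1] size [24. 20.] z 50.8
grey block x,y [ 494.2 -108.4] size [18. 11.] z 49.0
grey block x,y [499.2 -94.8] size [27. 11.] z 49.0
```

>>> drive_tool --plan '[[[0, 0, 3, -15, 0], [0, 0, 0, -30, 0], [0, 0, 0, -20, 0], [0, 0, 0, -5, 0], [0, 0, 0, 0, 0], [1, 0, 0, 0, 0], [1, 0, 0, 0, 0], [1, 0, 0, 0, 0], [1, 0, 0, 0, 0], [1, 6, 0.5, 0, 0], [1, 14, 0.5, 0, 0], [1, 18, 0, 0, 0], [1, 18, 0, 0, 0], [1, 18, 0, 0, 0], [1, 18, 0, 0, 0], [1, 16, 0, 0, 0], [1, 12, 0, 0, 0], [1, 5, 0, 0, 0], [1, 2, 0, 0, 0], [1, 0, 0, 0, 0]]]'

```text
clock: 12.23
position: [583.7, -164.5, 24.6]
ee_rot: [-0.001, 1.0, -0.0, -0.003]
contact_force: [-6.6, -0.1, 8.6]
gripper_width: 19.2
grasp_force: 58.7
```

>>> drive_tool --plan '[[[1, 3, 0, 0, 0], [1, 3, 0, 0, 0], [1, 3, 0, 0, 0], [1, 0, 0, 0, 0], [1, 0, 0, 0, 0]]]'

```text
clock: 12.65
position: [593.0, -164.4, 24.7]
ee_rot: [-0.001, 1.0, -0.0, -0.002]
contact_force: [-4.0, -0.4, 7.0]
gripper_width: 19.0
grasp_force: 58.7
```

>>> drive_tool --plan '[[[1, -2, -2.5, 0, 0], [1, 0, 0, 0, 0], [1, 3, 0, 0, 0], [1, 2, 0, 0, 0], [1, 1, 0, 0, 0], [1, 0, 0, 0, 0]]]'

```text
clock: 13.15
position: [594.2, -166.7, 24.6]
ee_rot: [-0.001, 1.0, 0.0, -0.005]
contact_force: [-12.6, 2.2, 15.2]
gripper_width: 19.3
grasp_force: 60.1
```

>>> drive_tool --plan '[[[1, -3, 0, 0, 0], [0, 0, 0, 0, 0], [0, 0, 0, 0, 0], [0, 0, 0, 0, 0], [0, 0, 0, 30, 0], [0, 0, 0, 38, 0], [0, -36, 17, 2, 0], [0, -36, 17, 0, 0], [0, -36, 17, 0, 0], [0, -28, 15, 0, 0], [0, 0, 0, 0, 0], [0, 0, 0, 0, 0]]]'

```text
clock: 14.15
position: [459.2, -100.1, 93.9]
ee_rot: [-0.002, 1.0, -0.0, 0.0]
contact_force: [0.3, -0.5, 0.3]
gripper_width: 42.4
grasp_force: 0.0
```

>>> drive_tool --plan '[[[0, -1, 0, -15, 0], [0, 0, 0, -30, 0], [0, 0, 0, -20, 0], [0, 0, 0, -5, 0], [0, 0, 0, 0, 0], [1, 0, 0, 0, 0], [1, 0, 0, 0, 0], [1, 0, 0, 0, 0], [1, 0, 0, 0, 0], [1, 0, -4, 0, 0], [1, 0, -12, 0, 0], [1, 0, -14, 0, 0], [1, 0, -14, 0, 0], [1, 0, -12, 0, 0], [1, 0, -8, 0, 0], [1, 0, -3, 0, 0], [1, 0, 0, 0, 0], [1, 0, 0, 0, 0]]]'

```text
clock: 15.65
position: [460.1, -168.5, 24.7]
ee_rot: [-0.001, 1.0, -0.001, 0.001]
contact_force: [1.0, -4.4, 5.4]
gripper_width: 19.1
grasp_force: 60.0
```

>>> drive_tool --plan '[[[0, 0, 0, 0, 0], [0, 0, 0, 0, 0], [0, 0, 0, 0, 0], [0, 0, 0, 30, 0], [0, 0, 0, 38, 0], [0, 0, 34, 2, 0], [0, 0, 34, 0, 0], [0, 0, 34, 0, 0], [0, 0, 32, 0, 0], [0, 0, 0, 0, 0], [0, 0, 0, 0, 0]]]'

```text
clock: 16.57
position: [458.5, -32.1, 93.4]
ee_rot: [-0.003, 1.0, -0.0, -0.0]
contact_force: [-0.0, 0.2, 0.3]
gripper_width: 42.6
grasp_force: 0.0
```

```bash
python3 - <<'E'
from seg import *
print(read_state()['position'])
for n in('scene','wrist'):
    print(n);cm=cam(n);im,d=get_image(n);blocks(im,d,cm)
E
```

```text
[458.53839108 -32.14478659  93.357293  ]
scene
yellow block x,y [590.5 -30.5] size [21. 18.] z 50.4
blue block x,y [ 595.4 -166.4] size [27. 16.] z 50.1
red block x,y [457. -32.] size [20. 16.] z 50.2
grey block x,y [ 459.6 -168.5] size [29. 20.] z 49.8
wrist
red block x,y [456.4 -31.1] size [24. 19.] z 50.9
grey block x,y [ 457. -167.] size [24. 22.] z 50.7
```

>>> drive_tool --plan '[[[0, -1.5, 0.5, -15, 0], [0, 0, 0, -30, 0], [0, 0, 0, -20, 0], [0, 0, 0, -4, 0], [0, 0, 0, 0, 0], [1, 0, 0, 0, 0], [1, 0, 0, 0, 0], [1, 0, 0, 0, 0], [1, 0, 0, 0, 0], [1, 0, -4, 0, 0], [1, 0, -12, 0, 0], [1, 0, -14, 0, 0], [1, 0, -14, 0, 0], [1, 0, -12, 0, 0], [1, 0, -8, 0, 0], [1, 0, -3, 0, 0], [1, 0, 0, 0, 0], [1, 0, 0, 0, 0]]]'

```text
clock: 18.17
position: [459.2, -100.6, 25.8]
ee_rot: [-0.001, 1.0, -0.0, 0.002]
contact_force: [1.5, -3.5, 5.1]
gripper_width: 18.8
grasp_force: 60.0
```

>>> drive_tool --plan '[[[1, 6, 1, 0, 0], [1, 14, 0, 0, 0], [1, 18, 0, 0, 0], [1, 18, 0, 0, 0], [1, 18, 0, 0, 0], [1, 18, 0, 0, 0], [1, 16, 0, 0, 0], [1, 12, 0, 0, 0], [1, 5, 0, 0, 0], [1, 3, 0, 0, 0], [1, 2, 0, 0, 0], [1, 2, 0, 0, 0], [1, 2, 0, 0, 0], [1, 0, 0, 0, 0], [1, 0, 0, 0, 0]]]'

```text
clock: 19.42
position: [585.9, -100.2, 25.2]
ee_rot: [-0.001, 1.0, -0.001, -0.006]
contact_force: [-9.4, 0.2, 12.7]
gripper_width: 18.8
grasp_force: 61.2
```

>>> drive_tool --plan '[[[1, 3, 1, 0, 0], [1, 3, 0, 0, 0], [1, 0, 0, 0, 0], [1, 0, 0, 0, 0]]]'

```text
clock: 19.75
position: [592.3, -99.3, 25.3]
ee_rot: [-0.001, 1.0, -0.001, -0.006]
contact_force: [-9.2, -1.3, 12.0]
gripper_width: 19.0
grasp_force: 61.0
```

Heavier friction here, so I'll keep pushing.

>>> drive_tool --plan '[[[1, 2, 0, 0, 0], [1, 2, 0, 0, 0], [1, 2, 0, 0, 0], [1, 0, 0, 0, 0], [1, 0, 0, 0, 0]]]'

```text
clock: 20.17
position: [595.0, -99.3, 25.3]
ee_rot: [-0.0, 1.0, -0.001, -0.009]
contact_force: [-16.3, -0.2, 19.5]
gripper_width: 19.4
grasp_force: 61.8
```

>>> drive_tool --plan '[[[1, -4, 0, 0, 0], [0, 0, 0, 0, 0], [0, 0, 0, 0, 0], [0, 0, 0, 0, 0], [0, 0, 0, 30, 0], [0, 0, 0, 38, 0], [0, -20, 0, 35, 0], [0, -20, 0, 35, 0], [0, -20, 0, 35, 0], [0, 0, 0, 0, 0]]]'

```text
clock: 21.0
position: [541.0, -98.3, 205.5]
ee_rot: [-0.002, 1.0, -0.0, 0.007]
contact_force: [1.4, -0.2, 0.6]
gripper_width: 42.5
grasp_force: 0.0
```

```bash
cat > chk.py <<'E'
from seg import *
print(read_state()['position'],read_state()['clock'])
import sys
for n in sys.argv[1:]:
    print(n);cm=cam(n);im,d=get_image(n);save('c_'+n+'.png',im);blocks(im,d,cm)
    P=cloud(cm,d)
    for c in RG: # wagons: top parts, box axis
        M=np.zeros(d.shape,bool)
        for m in comps(im,c,20): M|=m
        M&=(P[...,2]>56)&(P[...,2]<70)&(P[...,0]<700)&(P[...,0]>580)&(abs(P[...,1]+99)<110)
        v,u=np.nonzero(M)
        if len(u)>50:
            q=ray(cm,np.c_[u,v],60.);r=cv2.minAreaRect(q[:,:2].astype(np.float32));print(' wagon',c,np.round(r[0],1),np.round(r[1]),round(r[2],1))
E
python3 chk.py top scene wrist
```

```text
[540.9782067  -98.28281786 205.46381346] 21.0
top
grey block x,y [711.9 618.3] size [31. 16.] z 50.6
grey block x,y [ 457.5 -168.8] size [21. 16.] z 49.2
scene
yellow block x,y [592.1 -30. ] size [18. 14.] z 50.6
blue block x,y [ 593.8 -166.5] size [24. 16.] z 50.0
red block x,y [594.6 -99.2] size [21. 16.] z 49.8
grey block x,y [ 459.5 -168.4] size [28. 20.] z 50.0
 wagon yellow [655.1 -30.3] [30. 85.] 89.1
 wagon blue [ 656.6 -166. ] [25. 79.] 89.3
 wagon red [656.1 -99.5] [80. 29.] 0.7
wrist
yellow block x,y [591.5 -30.6] size [24. 20.] z 50.8
blue block x,y [ 593.5 -166.2] size [23. 19.] z 51.0
red block x,y [592.5 -99.5] size [24. 18.] z 50.9
grey block x,y [ 458.  -167.8] size [22. 19.] z 50.9
 wagon yellow [655.3 -32.4] [14. 88.] 69.9
 wagon red [654.9 -99.4] [32. 82.] 90.0
```

>>> drive_tool --plan '[[[0, -20, -36, 0, 0], [0, -20, -36, 0, 0], [0, -20, -36, 0, 0], [0, -20, -36, 0, 0], [0, -10, -36, 0, 0], [0, 0, -36, 0, 0], [0, 0, 0, 0, 0], [0, 0, 0, 0, 0]]]'

```text
clock: 21.82
position: [448.7, -315.6, 194.9]
ee_rot: [0.001, 1.0, 0.001, -0.002]
contact_force: [-0.3, -0.4, -0.8]
gripper_width: 42.5
grasp_force: 0.0
```

```bash
cat > tags.py <<'E'
from seg import *
def tag(im,d,cm,col,xy):
    P=cloud(cm,d); M=np.zeros(d.shape,np.uint8)
    for m in comps(im,col,8): M|=m.astype(np.uint8)
    M[(np.hypot(P[...,0]-xy[0],P[...,1]-xy[1])>65)|(abs(P[...,2]-8)>6)]=0
    v,u=np.nonzero(M)
    if len(u)<30: print(' tag',col,'none');return
    q=ray(cm,np.c_[u,v],8.)[:,:2].astype(np.float32)
    (c,s,a)=cv2.minAreaRect(q); a=np.radians(a)
    ax=np.array([np.cos(a),np.sin(a)]); 
    if s[0]<s[1]: ax=np.array([-ax[1],ax[0]])
    # rays on the table/label whose pixel is not tag colour inside the rectangle, 25 mm off either way: lower z = eye
    zz=[]
    for sg in(1,-1):
        w=np.hypot(*(P[...,:2]-(np.array(c)+sg*25*ax)).transpose(2,0,1))<7; zz.append(np.median(P[...,2][w]))
    if zz[1]<zz[0]: ax=-ax
    print(' tag',col,'centre',np.round(c,1),'size',np.round(s,1),'yaw',round(np.degrees(np.arctan2(ax[1],ax[0])),1),'eye/label z',np.round(zz,1),'z',np.median(P[...,2][M>0]).round(1))
if __name__=='__main__':
    print(read_state()['position'])
    for n in('top','scene','wrist'):
        print(n);cm=cam(n);im,d=get_image(n);np.savez('g_'+n+'.npz',im=im,d=d)
        if n=='top':save('t3.png',im)
        if n=='wrist':save('w3.png',im)
        tag(im,d,cm,'yellow',(477,-320));tag(im,d,cm,'blue',(446,227))
        if n=='wrist':continue
        P=cloud(cm,d)
        for c,xy in(('yellow',(555,328)),('blue',(617,266)),('red',(678,205))):
            M=np.zeros(d.shape,bool)
            for m in comps(im,c,10): M|=m
            M&=(np.hypot(P[...,0]-xy[0],P[...,1]-xy[1])<35)&(P[...,2]>95)&(P[...,2]<130)
            p=P[M]; o=p[:,2].argsort(); k=max(3,len(o)//6)
            print(' peg',c,len(p),'lo',np.median(p[o[:k]],0).round(1),'hi',np.median(p[o[-k:]],0).round(1))
        hsv=cv2.cvtColor(im,cv2.COLOR_RGB2HSV)
        M=(abs(hsv[...,0].astype(int)-70)<25)&(hsv[...,1]>60)&(P[...,2]>25)&(P[...,2]<133)&(np.hypot(P[...,0]-617,P[...,1]-266)<150)
        if n=='top':
            p=P[M]
            for k in range(3):
                c0=np.median(p,0);nn=np.linalg.svd(p-p.mean(0),full_matrices=False)[2][2];e=(p-p.mean(0))@nn;p=p[abs(e)<max(4,2*np.median(abs(e)))]
            nn*=np.sign(nn[2]);print(' face normal',nn.round(3),'yaw of x',np.degrees(np.arctan2(-nn[1],-nn[0])).round(1),'lean',np.degrees(np.arccos(nn[2])).round(1),'d',(p.mean(0)@nn).round(1),len(p))
E
python3 tags.py; python3 chk.py top | tail -7
```

```text
[ 448.70527542 -315.57844165  194.9212953 ]
top
 tag yellow none
 tag blue centre [433.5 233.7] size [35.1 70.3] yaw -24.1 eye/label z [ 7. -0.] z 7.0
 peg yellow 77 lo [551.4 333.2 100.3] hi [551.9 315.7 125.1]
 peg blue 85 lo [614.1 271.7 100.8] hi [614.4 252.7 127.2]
 peg red 57 lo [681.8 209.9 104.7] hi [678.3 193.8 125.5]
 face normal [-0.652 -0.674  0.348] yaw of x 46.0 lean 69.6 d -553.3 3169
scene
 tag yellow centre [ 473.2 -303.7] size [45.6 62.3] yaw 130.7 eye/label z [293.2 459.5] z 8.0
 tag blue centre [435.6 234. ] size [36.6 75.7] yaw 157.5 eye/label z [7.5 8.1] z 7.9
 peg yellow 33 lo [558.1 330.1 106.5] hi [554.3 314.6 126.7]
 peg blue 29 lo [622.4 270.3 106.1] hi [618.4 257.2 123.2]
 peg red 43 lo [684.1 207.3 105. ] hi [681.8 194.4 124.1]
wrist
 tag yellow centre [ 477.4 -320.4] size [40.4 91.5] yaw -17.0 eye/label z [9.6 0.9] z 9.0
 tag blue none
[ 449.40361757 -313.32168185  196.15348532] 21.9667
top
yellow block x,y [589.6 -31.1] size [22. 17.] z 48.7
red block x,y [590.9 -99.7] size [22. 17.] z 49.2
 wagon yellow [652.7 -32.2] [80. 31.] 1.1
 wagon blue [ 663.7 -165.6] [23. 55.] 84.6
 wagon red [ 652.8 -100.8] [77. 31.] 0.7
```

View pics/w3.png

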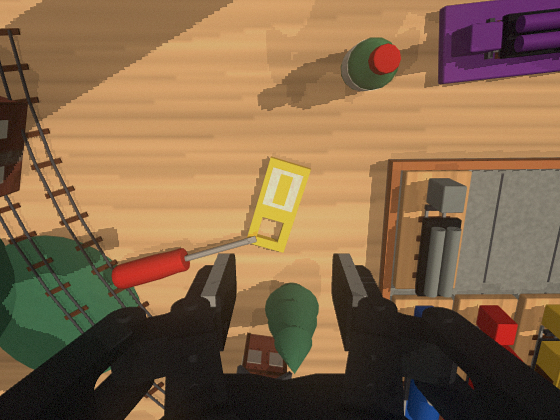

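The wrist view shows the yellow tag with its eye at (270,230) on the far side and its label at (283,187). The screwdriver tip ends at the tag's edge, (253,240). The tag centre is about (477,-320) with yaw -17°. No red tag is in any view. I'll grip the label end and slide the tag away from the screwdriver before lifting.

>>> drive_tool --plan '[[[-0.5, 1, 1, -30, -5.6], [-0.5, 0, 0, -35, -5.7], [-0.5, 0, 0, -35, -5.7], [-0.5, 0, 0, -35, 0], [-0.5, 0, 0, -28, 0], [-0.5, 0, 0, -13, 0], [-0.5, 0, 0, 0, 0], [-0.5, 0, 0, -6, 0], [-0.5, 0, 0, -6, 0], [-0.5, 0, 0, -4, 0], [-0.5, 0, 0, 0, 0], [-0.5, 0, 0, 0, 0]]]'

```text
clock: 23.02
position: [450.8, -313.2, 6.1]
ee_rot: [0.147, 0.989, -0.0, 0.001]
contact_force: [0.2, 0.4, -0.3]
gripper_width: 64.0
grasp_force: 0.0
```

```bash
python3 - <<'E'
from tags import *
s=read_state();print(s['position'],s['contact_force'])
cm=cam('wrist');im,d=get_image('wrist');save('w4.png',im);tag(im,d,cm,'yellow',(477,-320))
E
```

```text
[ 450.78285463 -313.15682453    6.08637361] [ 0.21835081  0.43478925 -0.29504339]
 tag yellow centre [ 470.2 -318.4] size [40.3 80.1] yaw -17.0 eye/label z [85.2  8.1] z 9.1
```

View pics/w4.png

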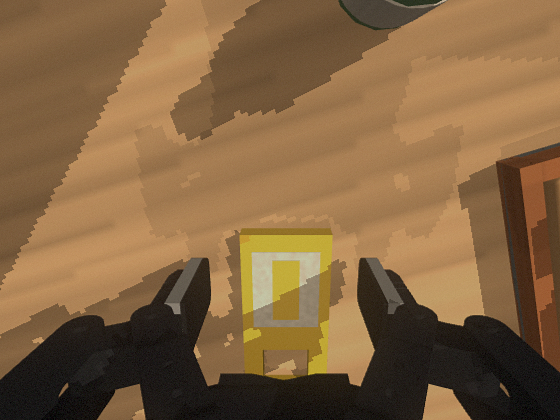

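The tag is centred between the fingers and parallel to them; its near edge is at (286,232). I'll lower and grip.

>>> drive_tool --plan '[[[-0.5, 0, 0, -4, 0], [-0.5, 0, 0, -2, 0], [-0.5, 0, 0, 0, 0], [1, 0, 0, 0, 0], [1, 0, 0, 0, 0], [1, 0, 0, 0, 0], [1, 0, 0, 0, 0], [1, 0, 0, 0, 0]]]'

```text
clock: 23.73
position: [450.7, -313.2, -0.0]
ee_rot: [0.147, 0.989, -0.0, 0.0]
contact_force: [-0.7, 0.3, 3.0]
gripper_width: 38.4
grasp_force: 60.5
```

>>> drive_tool --plan '[[[1, -1, 5, 0, 0], [1, -2, 10, 0, 0], [1, -2, 10, 0, 0], [1, 0, 0, 10, 0], [1, 0, 0, 25, 0], [1, 0, 0, 35, 0], [1, 0, 0, 40, 0], [1, 0, 0, 40, 0], [1, 0, 0, 40, 0], [1, 0, 0, 30, 0], [1, 0, 0, 0, 0], [1, 0, 0, 0, 0]]]'

```text
clock: 24.73
position: [445.5, -287.4, 221.4]
ee_rot: [0.147, 0.989, 0.0, 0.002]
contact_force: [-0.2, -0.2, -0.8]
gripper_width: 38.0
grasp_force: 60.3
```

```bash
python3 - <<'E'
from tags import *
s=read_state();print(s['position'])
cm=cam('wrist');im,d=get_image('wrist');save('w5.png',im)
P=cloud(cm,d);hsv=cv2.cvtColor(im,cv2.COLOR_RGB2HSV)
m,R,t=cm
d2,_=np.linalg.norm,0
M=np.zeros(d.shape,bool)
for k in comps(im,'yellow',8): M|=k
M&=(d>60)&(d<250)
p=P[M]; Rt=Ro.from_quat(s['ee_rot']).as_matrix(); q=(p-s['position'])@Rt
print('in tool frame',M.sum(),np.percentile(q,[2,50,98],axis=0).round(1))
E
```

```text
[ 445.46955889 -287.36638992  221.43119969]
in tool frame 8103 [[-48.1 -19.2 -10.4]
 [-11.7   0.   -9.1]
 [ 17.   19.2  -3.4]]
```

View pics/w5.png

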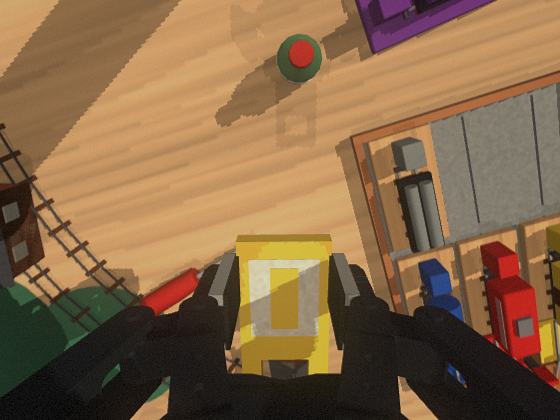

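The tag is held square: its rear edge is 17 mm behind the TCP and its eye 53 mm ahead. Next I'll view the board from above.

>>> drive_tool --plan '[[[1, 6, 15, 10, 2], [1, 12, 30, 10, 3.7], [1, 12.6, 35, 10, 3.7], [1, 12.6, 35, 2, 3.7], [1, 12.6, 35, 2, 3.7], [1, 12.6, 35, 2, 3.7], [1, 12.6, 35, 2, 3.7], [1, 12.6, 35, 2, 3.7], [1, 12.6, 35, 0, 3.7], [1, 12.6, 35, 0, 3.7], [1, 12.6, 35, 0, 3.7], [1, 12.6, 35, 0, 3.7], [1, 12.6, 35, 0, 3.7], [1, 12.6, 35, 0, 3.7], [1, 12.6, 35, 0, 3.7], [1, 12.6, 35, 0, 3.7], [1, 12.6, 35, 0, 3.7], [1, 12, 31, 0, 3.7], [1, 8, 15, 0, 1.8], [1, 0, 0, 0, 0]]]'

```text
clock: 26.45
position: [671.6, 331.4, 253.6]
ee_rot: [-0.423, 0.906, -0.0, -0.004]
contact_force: [-0.2, -0.5, -1.6]
gripper_width: 38.1
grasp_force: 60.3
```

```bash
python3 - <<'E'
from tags import *
s=read_state();print(s['position'],s['joints'],s['gripper_width'])
Rt=Ro.from_quat(s['ee_rot']).as_matrix();print('f yaw',np.degrees(np.arctan2(-Rt[1,0],-Rt[0,0])))
cm=cam('wrist');im,d=get_image('wrist');save('w6.png',im);np.savez('w6.npz',im=im,d=d)
E
python3 chk.py top scene
```

```text
[671.63431711 331.4214367  253.62833249] [ 6.72867041e-01  6.00108287e-01  4.20715217e-01 -1.36686285e-03
 -1.39883872e+00 -1.36998250e+00] 38.09915500846535
f yaw 50.0451022240178
[671.21546168 329.50986851 254.43656099] 26.5
top
yellow block x,y [589.6 -31.1] size [22. 17.] z 49.0
blue block x,y [ 591. -166.] size [19. 12.] z 49.5
red block x,y [590.9 -99.7] size [22. 17.] z 49.0
grey block x,y [ 457.5 -168.8] size [21. 16.] z 49.0
grey block x,y [  85.7 -612.5] size [20. 28.] z 53.6
 wagon yellow [652.7 -32.2] [80. 31.] 1.1
 wagon blue [ 653.  -166.8] [23. 75.] 88.1
 wagon red [ 652.8 -100.8] [77. 31.] 0.7
scene
yellow block x,y [592.1 -30.3] size [18. 13.] z 50.0
blue block x,y [ 595.4 -166.4] size [21. 16.] z 49.7
red block x,y [594.6 -99.2] size [21. 16.] z 50.2
grey block x,y [ 459.6 -168.4] size [29. 20.] z 49.9
 wagon yellow [653.8 -29.6] [31. 83.] 89.1
 wagon blue [ 656.6 -165.9] [26. 79.] 89.9
 wagon red [656.1 -98.9] [29. 79.] 89.7
```

View pics/w6.png

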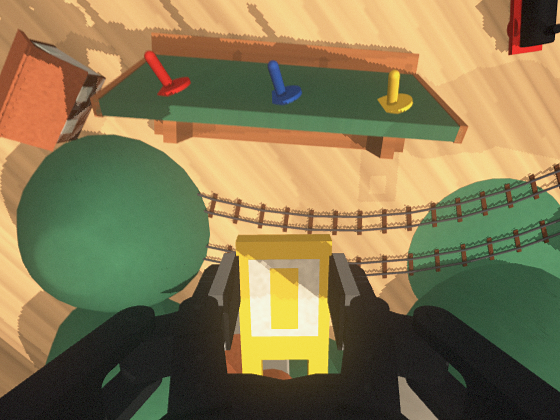

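The view shows peg roots (discs) at red (174,87), blue (289,96) and yellow (399,103), with tips at red (150,56), blue (273,66) and yellow (394,75). The board's top edge runs from (97,108) to (465,130). All the trains are still in place.

```bash
python3 - <<'E'
from tags import *
f=np.load('w6.npz');im,d=f['im'],f['d'];cm=cam('wrist');P=cloud(cm,d)
roots={};
for c in('red','blue','yellow'):
    M=max([m for m in comps(im,c,60) if abs(np.nonzero(m)[0].mean()-85)<30],key=lambda m:m.sum())
    v,u=np.nonzero(M); uv=np.c_[u,v].astype(float)
    # axis of stem: upper half; disc: mask minus stem (opening)
    disc=cv2.morphologyEx(M.astype(np.uint8),cv2.MORPH_OPEN,cv2.getStructuringElement(cv2.MORPH_ELLIPSE,(17,13)))
    dv,du=np.nonzero(M); tip=uv[v<=v.min()+6].mean(0)
    p=P[M]; hi=p[p[:,2]>np.percentile(p[:,2],85)].mean(0)
    b=v>=v.max()-18
    lo_u=(u[b].min()+u[b].max())/2; lo_v=v.max()-8
    print(c,M.sum(),'tip px',tip.round(),'ray z126',ray(cm,tip,124)[0].round(1),'depth hi',hi.round(1),'| disc px',(lo_u,lo_v),'ray z103',ray(cm,(lo_u,lo_v),103)[0].round(1),'depth',P[int(lo_v),int(lo_u)].round(1))
hsv=cv2.cvtColor(im,cv2.COLOR_RGB2HSV)
M=(abs(hsv[...,0].astype(int)-75)<25)&(hsv[...,1]>60)&(P[...,2]>25)&(P[...,2]<131)&(np.mgrid[:420,:560][0]<140)
p=P[M]
for k in range(4):
    nn=np.linalg.svd(p-p.mean(0),full_matrices=False)[2][2];e=(p-p.mean(0))@nn;p=p[abs(e)<max(2,2*np.median(abs(e)))]
nn*=np.sign(nn[2]);print('normal',nn.round(3),'yaw x',np.degrees(np.arctan2(-nn[1],-nn[0])).round(1),'d',(p.mean(0)@nn).round(1),len(p),p[:,2].min(),p[:,2].max())
E
```

```text
red 735 tip px [150.  54.] ray z126 [678.7 184.  124. ] depth hi [675.9 191.7 144.9] | disc px (np.float64(174.0), np.int64(87)) ray z103 [685.5 206.8 103. ] depth [683.1 209.4 115. ]
blue 666 tip px [273.  65.] ray z126 [614.5 247.4 124. ] depth hi [616.1 250.1 140.6] | disc px (np.float64(286.5), np.int64(96)) ray z103 [621.  270.6 103. ] depth [621.4 270.3 114.4]
yellow 811 tip px [394.  74.] ray z126 [550.4 309.9 124. ] depth hi [555.5 309.6 138.7] | disc px (np.float64(394.5), np.int64(105)) ray z103 [558.3 332.9 103. ] depth [561.1 330.3 114.3]
normal [-0.659 -0.672  0.339] yaw x 45.6 d -555.9 6744 25.347747239037464 130.99338876953107
```

```bash
python3 - <<'E'
from tags import *
cw=cam('wrist');im,d=get_image('wrist');s=read_state();print(s['position'],np.degrees(Ro.from_quat(s['ee_rot']).as_euler('zyx')).round(1))
np.savez('w7.npz',im=im,d=d)
views={'wrist':(cw,im,d)}
for n in('top','scene'):
    f=np.load(n+'0.npz');views[n]=(cam(n),f['im'],f['d'])
approx=dict(red=(685,207,103),blue=(621,270,103),yellow=(558,333,103))
for c,X in approx.items():
    rays=[]
    for n,(cm,im,d) in views.items():
        c0=proj(cm,X)[0]; r=40 if n=='wrist' else 14
        hsv=cv2.cvtColor(im,cv2.COLOR_RGB2HSV)
        M=np.zeros(im.shape[:2],bool)
        for m in comps(im,c,10): M|=m
        v,u=np.nonzero(M); k=np.hypot(u-c0[0],v-c0[1])<r; u,v=u[k],v[k]
        # farthest extent from root along (approx tip direction)
        dr=proj(cm,np.array(X)+[-14,-16,22])[0]-c0; dr/=np.linalg.norm(dr)
        q=(np.c_[u,v]-c0)@dr; w=q>q.max()-(4 if n=='wrist' else 2); tip=np.c_[u,v][w].mean(0)
        P=cloud(cm,d); print(c,n,'root px',c0.round(1),'tip px',tip.round(1),'depth pt',np.median(P[v[w],u[w]],0).round(1))
        m,R,t=cm; dd=R.T@np.array([(tip[0]-m['cx'])/m['fx'],(tip[1]-m['cy'])/m['fy'],1]); rays.append((-R.T@t,dd/np.linalg.norm(dd)))
    A=sum(np.eye(3)-np.outer(b,b) for a,b in rays); B=sum((np.eye(3)-np.outer(b,b))@a for a,b in rays)
    x=np.linalg.solve(A,B); print(c,'TIP',x.round(1),'res',[np.linalg.norm((np.eye(3)-np.outer(b,b))@(x-a)).round(1) for a,b in rays])
E
```

```text
[671.67886104 326.90800929 258.08599479] [130.2  -0.2 179.9]
red wrist root px [174.6  86.8] tip px [153.1  59.2] depth pt [677.9 189.5 129.9]
red top root px [176.5 139.1] tip px [181.3 140.3] depth pt [675.6 189.6 128. ]
red scene root px [381.5 241.5] tip px [376.  233.5] depth pt [679.3 191.6 126.4]
red TIP [677.8 190.3 125.7] res [np.float64(2.0), np.float64(1.7), np.float64(1.8)]
blue wrist root px [286.   95.4] tip px [276.5  69. ] depth pt [614.7 251.5 129.9]
blue top root px [147.3 166.2] tip px [151.5 168.1] depth pt [613.9 252.2 125.4]
blue scene root px [401.7 220.7] tip px [397.  213.7] depth pt [618.  254.6 125.5]
blue TIP [614.1 253.8 122.6] res [np.float64(2.6), np.float64(1.4), np.float64(2.4)]
yellow wrist root px [394.8 104.8] tip px [396.5  76.9] depth pt [551.9 312.1 129.6]
yellow top root px [117.6 193.3] tip px [121.1 195.9] depth pt [550.5 317.  124.5]
yellow scene root px [420.3 201.9] tip px [414.2 194. ] depth pt [553.8 312.9 127.8]
yellow TIP [549.7 314.8 124.6] res [np.float64(1.8), np.float64(2.0), np.float64(0.2)]
```

```bash
python3 - <<'E'
from tags import *
f=np.load('w7.npz');im,d=f['im'],f['d'];cm=cam('wrist');P=cloud(cm,d)
print(read_state()['position'])
hsv=cv2.cvtColor(im,cv2.COLOR_RGB2HSV)
M=(abs(hsv[...,0].astype(int)-75)<25)&(hsv[...,1]>60)&(P[...,2]>25)&(P[...,2]<131)&(np.mgrid[:420,:560][0]<140)
p=P[M]
for k in range(4):
    nn=np.linalg.svd(p-p.mean(0),full_matrices=False)[2][2];e=(p-p.mean(0))@nn;p=p[abs(e)<max(2,2*np.median(abs(e)))]
nn*=np.sign(nn[2]);D=p.mean(0)@nn;print('normal',nn.round(3),'yaw x',np.degrees(np.arctan2(-nn[1],-nn[0])).round(1),'d',D.round(1))
for c in('red','blue','yellow'):
    M=max([m for m in comps(im,c,60) if abs(np.nonzero(m)[0].mean()-85)<30],key=lambda m:m.sum())
    Q=P[M]; near=abs(Q@nn-D)<5   # on the disc
    v,u=np.nonzero(M); uv=np.c_[u,v][near]
    e=cv2.fitEllipse(cv2.convexHull(uv.astype(np.float32))); 
    q=Q[near]; 
    r=np.array([ray(cm,e[0],z)[0] for z in (100,103,106)])
    print(c,near.sum(),'ellipse',np.round(e[0],1),np.round(e[1],1),'ray z103',r[1].round(1),'plane err',(r@nn-D).round(1),'disc depth mid',((q.max(0)+q.min(0))/2).round(1),'stem hi',Q[Q[:,2]>np.percentile(Q[:,2],90)].mean(0).round(1))
E
```

```text
[671.67886104 326.90800929 258.08599479]
normal [-0.656 -0.674  0.34 ] yaw x 45.8 d -558.0
red 208 ellipse [150.   79.5] [32.9 78.9] ray z103 [696.7 189.8 103. ] plane err [7.4 8.3 9.3] disc depth mid [690.4 188.3  75.3] stem hi [677.7 193.4 138.6]
blue 218 ellipse [287.3  99.6] [17.  29.6] ray z103 [622.7 272.8 103. ] plane err [-0.1  0.9  1.9] disc depth mid [623.6 272.3 107.6] stem hi [617.3 254.  156.1]
yellow 300 ellipse [395.6  96.2] [36.6 43.3] ray z103 [553.9 327.8 103. ] plane err [8.  8.9 9.9] disc depth mid [544.3 334.9  68.2] stem hi [554.8 312.6 134.2]
```

```bash
python3 - <<'E'
from tags import *
f=np.load('w7.npz');im=f['im'];cm=cam('wrist');k=2.4
A=cv2.resize(im[25:150,150:470],None,fx=k,fy=k,interpolation=cv2.INTER_CUBIC)
def px(X): return tuple(int(round(x)) for x in (proj(cm,X)[0]-[150,25])*k)
t=np.array([.717,-.697,0])
for i,c in((1,'r'),(0,'b'),(-1,'y')):
    r=np.array([622.7,272.8,103])+88*i*t
    cv2.line(A,px(r),px(r+[-15.8,-16.2,22.6]),(255,255,255),1)
    cv2.line(A,px(r),px(r+[-8,-20.5,22.6]),(0,255,255),1)
save('w7c.png',A);print(A.shape)
E
```

```text
(300, 768, 3)
```

View pics/w7c.png

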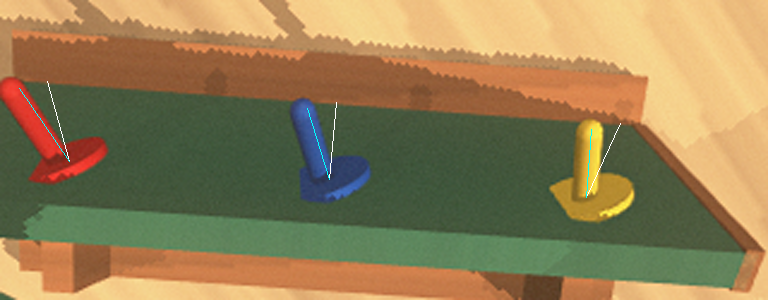

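The cyan overlay fits all three stems (blue from (330,178) to (302,100)), so the pegs stick out along about (-0.35,-0.91) horizontally. The yellow root is about (559.6,334.1). I'll move the yellow tag to hover in front of its peg, square to the panel.

>>> drive_tool --plan '[[[1, -15, -6, 0, -0.9], [1, -33, -15, 0, -0.9], [1, -33, -15, 0, -0.9], [1, -33, -15, 0, -0.9], [1, -33, -15, 0, -0.8], [1, -18.5, -7.5, 0, 0], [1, 0, 0, -20, 0], [1, 0, 0, -35, 0], [1, 0, 0, -35, 0], [1, 0, 0, -15, 0], [1, 0, 0, 0, 0], [1, 0, 0, 0, 0], [1, 0, 0, 0, 0]]]'

```text
clock: 27.73
position: [507.9, 254.4, 156.5]
ee_rot: [-0.386, 0.923, 0.0, 0.002]
contact_force: [0.7, 0.1, 0.0]
gripper_width: 37.8
grasp_force: 60.3
```

```bash
cat > pos.py <<'E'
from tags import *
import sys
get_image('scene')
s=read_state();print(np.round(s['position'],1),'g',round(s['gripper_width'],1),np.round(s['contact_force'],1))
f=-Ro.from_quat(s['ee_rot']).as_matrix()[:,0];print('f yaw',np.degrees(np.arctan2(f[1],f[0])).round(2))
cm=cam('wrist');im,d=get_image('wrist');save(sys.argv[2],im)
P=cloud(cm,d);M=np.zeros(d.shape,bool)
for k in comps(im,sys.argv[1],8): M|=k
M&=(d>60)&(d<200); q=(P[M]-s['position'])@Ro.from_quat(s['ee_rot']).as_matrix()
print('tag in tool',np.percentile(q,[2,50,98],axis=0).round(1))
print('eye guess',(np.array(s['position'])+53*f+[0,0,5]).round(1))
E
python3 pos.py yellow w8.png
```

```text
[508.  254.7 156.8] g 38.1 [ 0.3  0.8 -0.3]
f yaw 45.39
tag in tool [[-47.7 -19.7 -10.4]
 [-11.3  -0.5  -9. ]
 [ 17.4  18.6  -3.2]]
eye guess [545.2 292.5 162. ]
```

>>> drive_tool --plan '[[[1, -2.2, -1, -12, 0], [1, 0, 0, 0, 0], [1, 2, 5, -5.5, 0], [1, 2, 5, -5.5, 0], [1, 2, 5, -5.5, 0], [1, 0, 0, 0, 0], [1, 0, 0, 0, 0]]]'

```text
clock: 28.42
position: [511.6, 269.7, 126.0]
ee_rot: [-0.386, 0.922, 0.0, 0.001]
contact_force: [0.9, 1.7, -0.2]
gripper_width: 37.5
grasp_force: 60.4
```

```bash
python3 - <<'E'
from tags import *
s=read_state();print(np.round(s['position'],1))
f=np.array([.702,.712,0])
im,d=get_image('scene')
cm=cam('scene')
for z in(103,126): pass
r=np.array([559.6,334.1,103]);print('tip px',proj(cm,r+[-8,-20.5,22.6]),'eye px',proj(cm,np.array(s['position'])+53*f+[0,0,5]))
A=cv2.resize(im[170:240,380:460],None,fx=5,fy=5,interpolation=cv2.INTER_CUBIC)
it,_=get_image('top');B=cv2.resize(it[170:250,90:170],None,fx=5,fy=5,interpolation=cv2.INTER_CUBIC)
save('c9.png',np.hstack([A,B[:350]]));np.savez('s9.npz',im=im,it=it)
E
```

```text
[511.6 269.7 126. ]
tip px [[414.08543404 194.14693792]] eye px [[411.87641595 191.93330498]]
```

View pics/c9.png

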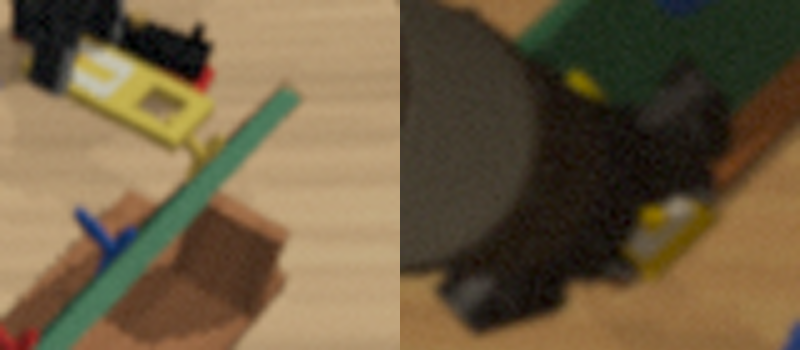

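The scene crop shows the tag's eye at (163,102) just over the yellow peg, which runs under the bar at (185,140). This matches the prediction of about (170,120) for the tip, so I'll continue along the peg axis.

>>> drive_tool --plan '[[[1, 1, 2.7, -3, 0], [1, 1, 2.7, -3, 0], [1, 0, 0, 0, 0], [1, 0, 0, 0, 0]]]'

```text
clock: 28.85
position: [513.5, 274.8, 120.2]
ee_rot: [-0.386, 0.922, 0.0, 0.001]
contact_force: [2.7, 3.6, 1.0]
gripper_width: 37.6
grasp_force: 60.4
```

>>> drive_tool --plan '[[[1, 1, 2.7, -3, 0], [1, 1, 2.7, -3, 0], [1, 0, 0, 0, 0], [1, 0, 0, 0, 0]]]'

```text
clock: 29.18
position: [515.5, 280.4, 114.0]
ee_rot: [-0.386, 0.922, 0.001, 0.001]
contact_force: [3.2, 4.5, 0.6]
gripper_width: 38.1
grasp_force: 60.5
```

```bash
python3 pos.py yellow w10.png; python3 - <<'E'
from tags import *
im,d=get_image('scene')
save('c10.png',cv2.resize(im[175:225,385:445],None,fx=9,fy=9,interpolation=cv2.INTER_CUBIC))
E
```

```text
[515.5 280.4 114.1] g 38.1 [3.6 3.9 0.3]
f yaw 45.43
tag in tool [[-66.1 -19.7 -10.9]
 [-14.3  -0.1  -9.1]
 [ 17.3  18.6  15. ]]
eye guess [552.7 318.1 119.3]
```

View pics/c10.png

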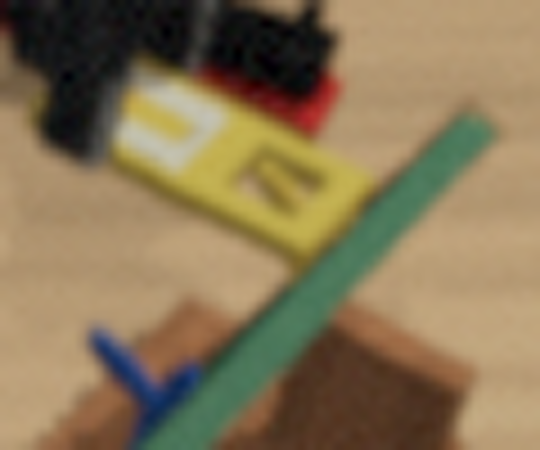

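The peg's yellow stem is visible crossing the eye, from (300,195) to (255,170), so it is through the hole. I'll make one small further seat, then release.

>>> drive_tool --plan '[[[1, 1.5, 2.5, -2, 0], [1, 0, 0, 0, 0], [0.3, 0, 0, 0, 0], [-0.3, 0, 0, 0, 0], [-0.3, 0, 0, 0, 0], [-0.3, 0, 0, 0, 0], [-0.3, 0, 0, 0, 0]]]'

```text
clock: 29.92
position: [515.3, 280.8, 111.3]
ee_rot: [-0.386, 0.923, -0.0, -0.001]
contact_force: [-0.4, 0.5, 0.1]
gripper_width: 55.3
grasp_force: 0.0
```

```bash
python3 - <<'E'
from tags import *
im,d=get_image('scene');it,_=get_image('top')
save('c11.png',np.hstack([cv2.resize(im[170:240,380:450],None,fx=5,fy=5,interpolation=cv2.INTER_CUBIC),cv2.resize(get_image('wrist')[0],(466,350))]))
E
```

```text
(no output)
```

View pics/c11.png

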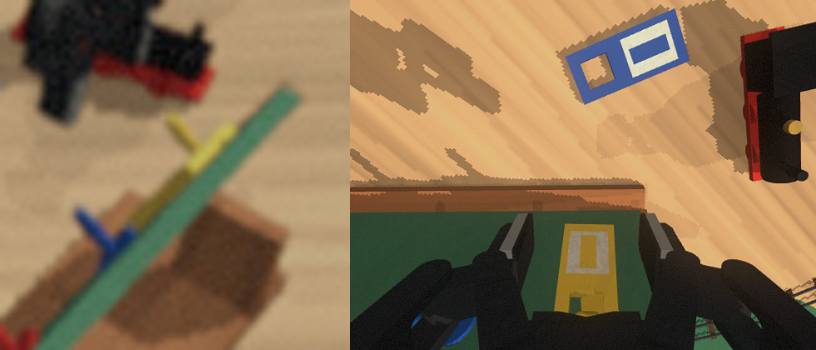

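The tag hangs on the yellow peg: the peg pokes through the eye at (575,300) in the right panel and stands above the tag at (190,135) in the left. Next is the blue tag, eye at (597,72).

>>> drive_tool --plan '[[[-0.5, -10, -10, 5, 0], [-0.5, -10, -10, 25, 0], [-0.5, -10, -8, 35, 0], [-0.5, -10, -7, 35, 0], [-0.5, -10, -5, 15, 0], [-0.5, -10, -5, 0, 0], [-0.5, 0, 0, 0, 0], [-0.5, 0, 0, 0, 0], [-0.5, 0, 0, 0, 0]]]'

```text
clock: 30.82
position: [456.2, 236.7, 226.3]
ee_rot: [-0.386, 0.923, -0.0, -0.001]
contact_force: [0.0, 0.0, -0.3]
gripper_width: 64.3
grasp_force: 0.0
```

```bash
python3 - <<'E'
from tags import *
s=read_state();print(s['position'],s['joints'])
for n in('wrist','scene','top'):
    cm=cam(n);im,d=get_image(n);tag(im,d,cm,'blue',(446,227))
    if n=='wrist': np.savez('w12.npz',im=im,d=d)
E
python3 chk.py scene|head -7
```

```text
[456.23868771 236.66933849 226.32900376] [ 7.94675187e-01  2.00279375e-01 -2.67463647e-01 -9.02668415e-06
 -1.10432121e+00 -1.57296549e+00]
 tag blue centre [428.9 238.5] size [39.5 89.2] yaw 157.5 eye/label z [  9.4 308.3] z 9.1
 tag blue centre [435.6 233.5] size [36.1 75.9] yaw -21.3 eye/label z [8.1 7.6] z 8.1
 tag blue centre [433.6 233.7] size [35.1 70.5] yaw 155.9 eye/label z [551.5 584.5] z 7.1
[456.42665326 236.80149183 226.02479263] 30.9667
scene
yellow block x,y [592.1 -30.4] size [18. 18.] z 50.4
blue block x,y [ 595.4 -166.4] size [21. 16.] z 49.9
red block x,y [594.6 -99.3] size [21. 16.] z 49.8
grey block x,y [ 459.7 -168.3] size [28. 15.] z 50.2
 wagon yellow [653.8 -29.6] [32. 83.] 89.1
```

```bash
python3 - <<'E'
from tags import *
pts=[]
for n in('top0.npz','scene0.npz','w12.npz'):
    f=np.load(n);cm=cam('wrist' if n[0]=='w' else n[:-5]);P=cloud(cm,f['d']);p=P[(f['d']>220)&(P[...,2]>14)&(P[...,2]<120)]
    g=np.array([403,249.2]);a=np.radians(-22.5);ax=np.array([np.cos(a),np.sin(a)]);ay=np.array([-ax[1],ax[0]])
    q=np.c_[(p[:,:2]-g)@ax,(p[:,:2]-g)@ay,p[:,2]]
    k=(abs(q[:,0])<70)&(abs(q[:,1])<90); q=q[k]
    for nm,s in(('+y',q[:,1]>0),('-y',q[:,1]<0)):
        if s.any(): print(n,nm,s.sum(),'along',np.percentile(q[s,0],[1,99]).round(),'across',np.percentile(q[s,1],[1,99]).round(),'z',q[s,2].max().round(),'pts in |along|<16:',np.percentile(q[s&(abs(q[:,0])<16)][:,1],[1,99]).round() if (s&(abs(q[:,0])<16)).sum()>5 else None)
E
```

```text
top0.npz +y 289 along [-70. -50.] across [19. 89.] z 52.0 pts in |along|<16: None
top0.npz -y 231 along [-52. -17.] across [-90. -57.] z 48.0 pts in |along|<16: None
scene0.npz +y 253 along [-69. -49.] across [22. 89.] z 52.0 pts in |along|<16: None
scene0.npz -y 168 along [-49. -15.] across [-89. -54.] z 48.0 pts in |along|<16: [-75. -63.]
w12.npz +y 1868 along [-70. -49.] across [22. 89.] z 51.0 pts in |along|<16: None
w12.npz -y 1757 along [-50. -15.] across [-88. -53.] z 48.0 pts in |along|<16: [-76. -63.]
```

>>> drive_tool --plan '[[[-0.3, -5.3, 1.2, -5, -6.8], [-0.3, -5.3, 1.2, -5, -6.8], [-0.3, -5.3, 1.2, -5, -6.8], [-0.3, -5.3, 1.2, -5, -6.8], [-0.3, -5.3, 1.2, -5, -6.8], [-0.3, -5.3, 1.2, -5, -6.8], [-0.3, -5.3, 1.2, -5, -6.8], [-0.3, -5.3, 1.2, -5, -6.8], [-0.3, -5.3, 1.2, -5, -6.8], [-0.3, -5.3, 1.2, -5, -6.7], [-0.3, 0, 0, -30, 0], [-0.3, 0, 0, -35, 0], [-0.3, 0, 0, -35, 0], [-0.3, 0, 0, -25, 0], [-0.3, 0, 0, -10, 0], [-0.3, 0, 0, 0, 0], [-0.3, 0, 0, 0, 0]]]'

```text
clock: 32.43
position: [403.4, 248.7, 41.4]
ee_rot: [0.195, 0.981, -0.001, -0.0]
contact_force: [0.5, 1.3, -0.8]
gripper_width: 55.5
grasp_force: 0.0
```

```bash
python3 - <<'E'
from tags import *
get_image('scene');s=read_state();print(np.round(s['position'],1))
Rt=Ro.from_quat(s['ee_rot']).as_matrix();print('f yaw',np.degrees(np.arctan2(-Rt[1,0],-Rt[0,0])).round(1))
cm=cam('wrist');im,d=get_image('wrist');save('w13.png',im);tag(im,d,cm,'blue',(429,238))
P=cloud(cm,d);M=np.zeros(d.shape,bool)
for k in comps(im,'blue',8): M|=k
M&=abs(P[...,2]-8)<5; q=(P[M]-s['position'])@Rt
print('tag in tool',np.percentile(q,[1,50,99],axis=0).round(1))
for lo,hi in((-5,5),(8,16)):
    k=(q[:,0]>lo)&(q[:,0]<hi);print('edges y at x',lo,np.percentile(q[k,1],[1,99]).round(1))
E
```

```text
[403.8 249.3  42.3]
f yaw -22.5
 tag blue centre [428.7 238.5] size [39.8 91.3] yaw -22.5 eye/label z [9.5 1. ] z 9.1
tag in tool [[-71.5 -19.9  31.7]
 [-23.8   0.7  33.2]
 [ 17.6  19.1  34.7]]
edges y at x -5 [-20.   19.2]
edges y at x 8 [-20.   18.9]
```

Well aligned. I'll descend to TCP z≈0 and grip.

>>> drive_tool --plan '[[[-0.3, 0, 0, -20, 0], [-0.3, 0, 0, -14, 0], [-0.3, 0, 0, -5, 0], [-0.3, 0, 0, -2.5, 0], [-0.3, 0, 0, 0, 0], [1, 0, 0, 0, 0], [1, 0, 0, 0, 0], [1, 0, 0, 0, 0], [1, 0, 0, 0, 0], [1, 0, 0, 0, 0]]]'

```text
clock: 33.37
position: [403.8, 249.4, 1.9]
ee_rot: [0.195, 0.981, 0.001, 0.001]
contact_force: [-0.6, -0.3, 6.0]
gripper_width: 37.4
grasp_force: 60.0
```

>>> drive_tool --plan '[[[1, 0, 0, 10, 0], [1, 0, 0, 25, 0], [1, 0, 0, 35, 0], [1, 0, 0, 35, 0], [1, 0, 0, 35, 0], [1, 0, 0, 35, 0], [1, 8, -3, 25, 6.8], [1, 17, -6, 0, 6.8], [1, 17, -6, 0, 6.8], [1, 17, -6, 0, 6.8], [1, 18, -6, 0, 6.8], [1, 18, -6, 0, 6.8], [1, 18, -6, 0, 6.8], [1, 18, -6, 0, 6.8], [1, 18, -6, 0, 6.8], [1, 16, -6, 0, 6.7], [1, 0, 0, -20, 0], [1, 0, 0, -10, 0], [1, 0, 0, 0, 0], [1, 0, 0, 0, 0]]]'

```text
clock: 35.03
position: [567.5, 191.4, 170.1]
ee_rot: [-0.386, 0.922, -0.0, -0.001]
contact_force: [0.7, 0.1, -0.9]
gripper_width: 37.7
grasp_force: 60.3
```

```bash
python3 pos.py blue w14.png; python3 chk.py scene top
```

```text
[568.  191.9 171. ] g 37.7 [-0.2  1.1 -0. ]
f yaw 45.44
tag in tool [[-49.9 -20.   -8.4]
 [-21.3  -0.5  -7.1]
 [ 13.8  18.5  -5.8]]
eye guess [605.2 229.7 176. ]
[568.26420996 192.13305887 171.52521279] 35.1333
scene
yellow block x,y [592.1 -30. ] size [18. 14.] z 49.8
blue block x,y [ 595.4 -166.4] size [21. 16.] z 50.3
blue block x,y [ 685.5 -166.5] size [20. 27.] z 51.2
red block x,y [594.6 -99.1] size [21. 16.] z 50.2
grey block x,y [ 459.6 -168.5] size [29. 20.] z 50.0
 wagon yellow [654.7 -30.2] [85. 32.] 0.6
 wagon blue [ 656.6 -165.9] [26. 79.] 89.9
 wagon red [657.2 -99.5] [82. 29.] 0.7
top
yellow block x,y [589.6 -31. ] size [22. 17.] z 48.8
blue block x,y [ 591. -166.] size [19. 12.] z 49.8
red block x,y [590.9 -99.7] size [22. 17.] z 48.9
grey block x,y [721.7 616.2] size [28. 12.] z 50.5
grey block x,y [ 457.5 -168.8] size [21. 16.] z 49.1
 wagon yellow [652.7 -32.2] [80. 31.] 1.1
 wagon blue [ 654.  -166.8] [73. 21.] 0.1
 wagon red [ 652.8 -100.8] [77. 31.] 0.7
```

>>> drive_tool --plan '[[[1, 1, 1, -15, 0], [1, 0.5, 0.5, -9, 0], [1, 0, 0, 0, 0], [1, 2, 5, -5.5, 0], [1, 2, 5, -5.5, 0], [1, 2, 5, -5.5, 0], [1, 0, 0, 0, 0], [1, 1, 2.7, -3, 0], [1, 1, 2.7, -3, 0], [1, 0, 0, 0, 0], [1, 0, 0, 0, 0]]]'

```text
clock: 36.15
position: [577.8, 213.8, 123.9]
ee_rot: [-0.386, 0.922, -0.0, -0.0]
contact_force: [0.2, 0.0, 0.8]
gripper_width: 38.2
grasp_force: 60.4
```

>>> drive_tool --plan '[[[1, 1, 2.7, -3, 0], [1, 1, 2.7, -3, 0], [1, 0, 0, 0, 0], [1, 0, 0, 0, 0]]]'

```text
clock: 36.48
position: [579.8, 219.2, 117.8]
ee_rot: [-0.386, 0.922, 0.0, 0.0]
contact_force: [-0.5, 0.4, -0.1]
gripper_width: 37.8
grasp_force: 60.4
```

```bash
python3 - <<'E'
from tags import *
im,d=get_image('scene');w,_=get_image('wrist')
save('c15.png',np.hstack([cv2.resize(im[190:240,370:420],None,fx=7,fy=7,interpolation=cv2.INTER_CUBIC),cv2.resize(w,(440,350))[:, :]]))
E
```

```text
(no output)
```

View pics/c15.png

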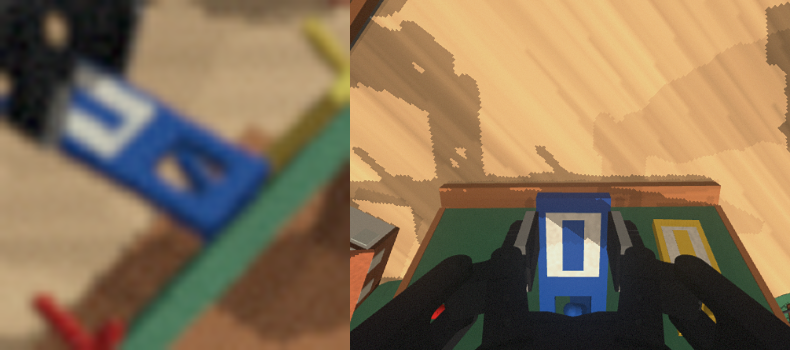

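The blue peg stands through the blue tag's eye, at (190,170) on the left and (574,308) on the right. I'll seat it a little more and release.

>>> drive_tool --plan '[[[1, 1.5, 2.7, -3, 0], [1, 0, 0, 0, 0], [0.3, 0, 0, 0, 0], [-0.3, 0, 0, 0, 0], [-0.3, 0, 0, 0, 0], [-0.3, 0, 0, 0, 0], [-0.3, 0, 0, 0, 0], [-0.3, -10, -10, 2, 0], [-0.3, -10, -10, 20, 0], [-0.3, -10, -10, 35, 0], [-0.3, -20, -20, 25, 0], [-0.3, -20, -20, 10, 0], [-0.3, 0, 0, 0, 0], [-0.3, 0, 0, 0, 0]]]'

```text
clock: 37.75
position: [511.0, 151.4, 208.5]
ee_rot: [-0.386, 0.923, 0.0, 0.002]
contact_force: [0.8, -0.2, 0.2]
gripper_width: 55.3
grasp_force: 0.0
```

```bash
python3 - <<'E'
from tags import *
s=read_state();print(np.round(s['position'],1))
im,d=get_image('scene');t,_=get_image('top')
k=lambda a,f:cv2.resize(a,None,fx=f,fy=f,interpolation=cv2.INTER_CUBIC)
a=k(t[105:245,75:235],2.5);b=k(t[110:270,250:370],350/160);print(a.shape,b.shape)
save('c16.png',np.hstack([a,b]))
E
python3 chk.py scene top
```

```text
[511.  151.4 208.5]
(350, 400, 3) (350, 262, 3)
[511.47110312 152.04624168 206.75307825] 37.85
scene
yellow block x,y [592.1 -30.4] size [18. 15.] z 49.8
blue block x,y [ 595.6 -166.4] size [21. 16.] z 49.8
red block x,y [594.6 -99.2] size [21. 16.] z 49.8
grey block x,y [ 459.4 -168.2] size [28. 20.] z 50.4
 wagon yellow [653.8 -29.6] [31. 83.] 89.1
 wagon blue [ 656.6 -165.9] [25. 79.] 89.6
 wagon red [657.  -99.5] [82. 29.] 0.7
top
yellow block x,y [589.6 -31.1] size [22. 17.] z 48.9
blue block x,y [ 591. -166.] size [19. 12.] z 48.9
red block x,y [590.9 -99.7] size [22. 17.] z 49.4
grey block x,y [ 457.5 -168.9] size [21. 16.] z 48.7
 wagon yellow [652.7 -32.2] [80. 31.] 1.1
 wagon blue [ 654.1 -166.9] [73. 21.] 0.3
 wagon red [ 652.8 -100.8] [77. 31.] 0.7
```

View pics/c16.png

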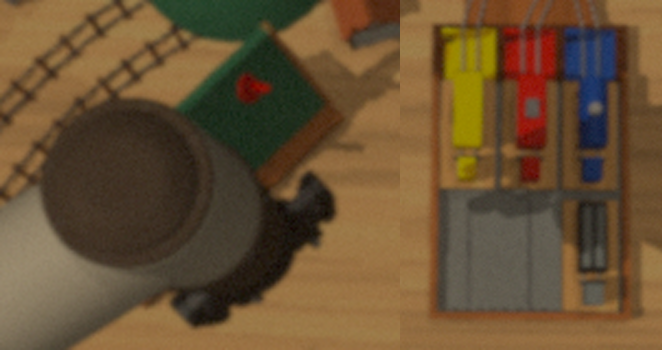

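The trains stand in order at their roads, and grey is parked at near right. The arm hides part of the board, so I'll move clear and check the tags numerically.

>>> drive_tool --plan '[[[-0.3, -10, -35, 10, 0], [-0.3, -10, -38, 10, 0], [-0.3, -10, -38, 10, 0], [-0.3, -10, -38, 0, 0], [-0.3, -10, -38, 0, 0], [-0.3, -10, -38, 0, 0], [-0.3, -10, -38, 0, 0], [-0.3, -10, -38, 0, 0], [-0.3, -10, -20, 0, 0], [-0.3, 0, 0, 0, 0], [-0.3, 0, 0, 0, 0]]]'

```text
clock: 38.87
position: [421.2, -170.1, 236.2]
ee_rot: [-0.385, 0.923, 0.0, -0.001]
contact_force: [0.8, 0.5, 0.0]
gripper_width: 55.5
grasp_force: 0.0
```

```bash
python3 - <<'E'
from tags import *
cm=cam('top');im,d=get_image('top');P=cloud(cm,d);n=np.array([-.656,-.674,.34])
for c,r in(('yellow',(559.6,334.1)),('blue',(622.7,272.8)),('red',(685.8,211.5))):
    M=np.zeros(d.shape,bool)
    for k in comps(im,c,6): M|=k
    q=P-np.array([*r,103]); M&=(np.hypot(q[...,0],q[...,1])<75)
    q=q[M]; lat=q@np.array([.717,-.697,0]); k=abs(lat)<35
    print(c,k.sum(),'lat',np.percentile(lat[k],[3,97]).round(),'z',(np.percentile(q[k,2],[3,97])+103).round(),'off face',np.percentile(q[k]@n,[5,50,95]).round())
for c in('yellow','blue'):
    for m in comps(im,c,20):
        z=np.median(P[m][:,2]); 
        if z<12: print('flat on table',c,P[m].mean(0).round())
f=np.load('top0.npz');P0=cloud(cm,f['d'])
# bystanders: changes of height between start and now
D=np.abs(P[...,2]-P0[...,2]);ch=(D>12)&(d>0)&(f['d']>0)&(P[...,2]<150)
nn,l,s,_=cv2.connectedComponentsWithStats(cv2.morphologyEx(ch.astype(np.uint8),cv2.MORPH_OPEN,np.ones((3,3))))
for i in range(1,nn):
    if s[i,4]>15: print('change',s[i,:5],P[l==i].mean(0).round())
# gaps at the deck: brightness profile along x at each board's edge strip, z=16
g=cv2.cvtColor(im,cv2.COLOR_RGB2GRAY)
for y in(-55,-8,-124,-76,-190,-143):
    print(y,[int(cv2.getRectSubPix(g,(1,1),tuple(map(float,proj(cm,(x,y,16))[0])))[0,0]) for x in range(684,708,2)])
E
python3 chk.py wrist
```

```text
yellow 312 lat [-12.  23.] z [ 46. 125.] off face [ 1.  8. 19.]
blue 215 lat [-11.  25.] z [ 87. 127.] off face [ 1.  8. 26.]
red 66 lat [-13.   9.] z [ 98. 128.] off face [ 1.  7. 30.]
change [274 143  17  37 494] [650. -33.  59.]
change [304 144  14  27 257] [666. -99.  62.]
change [332 145  15  36 478] [ 650. -168.   54.]
change [309 165   9  12  67] [ 627. -109.   61.]
change [275 180  10  14 114] [590. -29.  42.]
change [332 180  12  14 134] [ 593. -167.   41.]
change [274 199  16  20 285] [542. -34.   3.]
change [304 199  16  23 326] [ 541. -108.    3.]
change [133 200   6   6  21] [545. 309.  52.]
change [333 201  13  18 104] [ 544. -172.   38.]
change [ 508  361   52   59 1612] [ 110. -644.   18.]
change [194 403  13  17 124] [ 59. 146.  -1.]
change [345 415  23   5  90] [  55. -220.   -1.]
-55 [82, 81, 81, 83, 82, 81, 82, 85, 90, 98, 107, 114]
-8 [111, 109, 109, 110, 110, 110, 112, 112, 115, 120, 120, 120]
-124 [82, 80, 83, 82, 80, 77, 68, 60, 51, 45, 46, 50]
-76 [76, 75, 73, 73, 74, 73, 68, 60, 49, 44, 43, 44]
-190 [72, 73, 73, 73, 72, 69, 62, 55, 50, 50, 51, 52]
-143 [75, 78, 77, 75, 74, 71, 64, 54, 46, 43, 42, 46]
[ 421.57572558 -169.40223579  236.32432599] 38.9167
wrist
yellow block x,y [591.6 -31.9] size [26. 21.] z 50.6
blue block x,y [ 593.3 -171.7] size [26. 10.] z 50.9
red block x,y [ 592.1 -100.2] size [26. 20.] z 50.8
grey block x,y [ 457.6 -169.1] size [24. 19.] z 50.8
 wagon blue [ 631.1 -174.8] [32. 13.] 0.5
 wagon red [655.4 -98.7] [15. 87.] 77.5
```

```bash
python3 -c "
from bench import *
print(job_done())"
```

```text
the job is handed in; nothing more can be done
None
```

The job is handed in: the red, yellow and blue trains stand against the deck at their roads, grey is parked at near right, and the yellow and blue tags hang on their pegs (no red tag was found on the table).

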